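# Change the feed rollers in a spring-loaded roller frame

## Robot

A 6-joint arm with a two-finger parallel gripper is mounted at the origin on the work surface. World frame = base frame: x ahead of the robot, y to its left, z up, the work surface at z = 0. Lengths are in m, angles in rad, forces in N, time in s.
With the tool pointing down it reaches from about 0.275 to 0.825 m from the base axis. Payload 5.2 kg.
Tool frame: the origin (TCP) lies between the finger pads; the fingertips stand 14 mm ahead of it and the grasp point (between the pads) lies 5 mm behind it; z points along the fingers, y is the line along which they close (so a half turn about z gives the same grasp; the last joint's range is limited). The gripper opens to 93 mm and grips with 3 to 60 N. Pads are 15 mm wide; open, the fingers measure 128 mm over their backs; the gripper's body (75 mm by 188 mm) begins 65 mm behind the grasp point.
Start: joints at [-1.403, 0.259, 1.535, -0, 1.348, -0.203], TCP at [0.199, -0.513, 0.233] pointing down, gripper open.
Joint ranges: [-3.14, 3.14], [-0.91, 2.08], [0.19, 2.58], [-1.22, 4.36], [0.22, 2.71], [-3.12, 3.12]. Speed limits (rad/s): [2.57, 2.57, 3.14, 3.14, 3.14, 3.14].

## Interface

Orientations are given as a rotation vector (axis times angle).
In Python, from bench import telemetry, viewer, bot gives the robot as it stands.
- The arm moves only by the tool servo_tool, never from a script. Its argument "deltas" is a list that holds one entry, the list of rows, each a list of 6 numbers: the shift along the tool's x, y, z in mm, then the turn, a rotation vector about the tool's x, y, z in degrees. In form: [[[tx, ty, tz, rx, ry, rz], ...]]. A call has exactly 8 rows; each row shifts and turns the commanded pose from where the row before left it, along the tool's axes as they then stand; what a row does not reach is not made up. A row lasts 1/8 s, in which the tool goes at most 62.5 mm and 10.7 degrees, less where a joint would pass 70% of its speed; a pose out of reach is approached as far as the arm can. A call with a gripper value outside its range is refused whole. "grip" is the closure in counts, from 0 (fully open) to 255 (shut), set as the call begins (left out, the last holds). The fingers move at their own pace and stop on an object; the grip force is fixed at half the most. Time passes only in rows, so rows that do not move let the fingers close, or fill a call up. It gives the time, the measured TCP pose, the force, the opening and the grip force at its end, in the units of the state.
- telemetry.state(): the state, without advancing time (a new reading comes with each control period).
- viewer.capture(name): name is "scene" or "top" or "wrist"; returns a dict with "img" (420x560x3 uint8, red, green, blue), "mtx" (3x3 intrinsics, pixels), "dist_coeffs" ([k1, k2, p1, p2, k3] as OpenCV has them; the pictures are not rectified), "position" and "orientation" of the camera in the world; the wrist camera has in their place "T_tool_cam" (4x4, takes a point from camera to tool coordinates, whose origin is the TCP and whose axes are the flange's). Camera axes: x right, y down, z forward; pixel columns grow to the right and rows downward; lengths in m; the calibration is good to about 2 mm. A picture is of the moment at which its call begins: read the wrist's pose just before it. There is no depth.
- bot.job_done(): hands the job in; it is judged then, once.
Trained networks look in a picture, given as the dict that the camera call returned (one of the last four; its "shot" number tells which), for a name from the list of things; names that differ only in an ending like _2 or _b are one class to them, and where a whole thing is asked for, a point or a joint stands for the part that bears it (a point fixed in the world has none). Each returns a list of dicts, best first, with "confidence" (0 to 1); they miss things now and then, are a little off and sometimes report something else, mostly with a low value. They report only what shows in the picture. A call takes as long as a camera call. They do not tell look-alikes from the thing itself.
- viewer.spot_in(query, picture): "location" ([column, row] in pixels, amid what is visible of it).
The state is a dict: "time_s": time; "joint_positions": joint angles; "qd": joint speeds; "tau": joint torques, N m; "position": TCP position; "tool_rot": TCP orientation; "force": force on the tool from outside, world axes, zero at the start; "ft_torque": the same for the moment, N m; "width": finger opening in m; "grip_force": force on a finger pad.
Only numpy, scipy, OpenCV 4.12 (cv2) and the standard library are available. Lean on these libraries where they do the work, as an engineer would, in place of code of your own. Each camera call takes 0.05 s, during which the arm holds its last target. There are 200 camera calls.

## Task

First lift the empty yellow basket off its trunnion stand, straight up and without letting it swing or tip, and stand it squarely on the middle of the black mat. Then take every worn black roller out of the green frame and lay it in the basket, and fit every new blue roller into a bay of the frame: far end in against its orange spring shoe, then the near end tipped down behind the steel sill until the roller lies flat and is fully home. Leave the oil bottle, the tin and the wrench where they are.

Things in the scene. Friction and masses are not known exactly. Their poses are not given: they have to be found in the camera images.
- frame: Fixed green roller frame of a power feeder; base plate 190 x 206 x 12 mm. Three open bays run along its own x, 70 mm apart in y; its near end (-x) has a sill, its far end (+x) a clear guard with a spring shoe under it in each bay. Origin: on the bench, below the middle of a roller seated in the middle bay; z up. A seated roller's middle is at frame x 0, y -70, 0 or 70, z 32 mm.
- sill (a point): Top inner edge of the near steel sill, at frame x -62 mm; it is 12 mm thick, as wide as the frame and stands 16 mm above the base plate. Ribs 16 mm high behind it (frame x -62 to -48) leave a gap of 46 mm across each bay for a roller's end block. Axes as the frame.
- guard (a point): Lower front edge of the clear guard (frame x +48 to +106), underside 50 and top 56 mm above the base plate, on ribs (x +46 to +102, gap 46 mm in each bay). A roller will not go in level: far end low, near end up about 0.2 rad, push the shoe back about 20 mm, tip down behind the sill, let the spring press it home. Out in reverse: push 8 to 10 mm to the shoe, raise the near end 0.2 rad, draw out.
- stand: Fixed grey stand, foot 240 x 100 x 8 mm, with two posts 34 mm wide and 16 mm thick, centred 97 mm either side along its own x; each has an open-topped notch, 14 mm wide and 18 mm deep, floor at 101 mm and tips at 119 mm above the bench. Origin: underside centre.
- basket: Yellow basket 160 (x) x 198 (y) mm, 0.5 kg, floor 4 mm thick, walls up to 36 mm high. A compartment 90 wide, 150 long each side of its middle spine, centred at y +-50 mm. Pins 10 mm thick stick out 30 mm at both x ends, 66 mm above the underside, and hang in the stand's notches, so it can swing about x; underside then 40 mm above the bench. Origin: underside centre, z up.
- basket_grip (a point): The basket's handle is its upright plywood spine along x (150 long, 10 thick, top 86 mm above the underside). Point on the spine of the basket to pinch from above (fingers closing along the basket's y): 74 mm above its underside, 12 mm below the spine's top.
- mat: Fixed black rubber mat 180 (x) x 214 (y) x 4 mm where the basket is to stand, its x along the mat's x. Origin: underside centre.
- bay0 (a point): Point on top of the frame's base plate (12 mm above the bench) below the middle of a roller seated in bay 0 (frame y = -70 mm). Axes as the frame.
- shoe0 (a joint): Spring shoe of bay 0 (the bay at frame y = -70 mm): block 40 wide, 36 high, sliding along the frame's x away from the sill. 0 = fully out (its face at frame x = +52 mm; 114 mm from the sill), 0.010 = roller seated, stop at 0.028 m. Spring 2.5 N when out, 5 N at 0.010, 7.5 N at 0.020.
- bay1 (a point): Point on top of the frame's base plate (12 mm above the bench) below the middle of a roller seated in bay 1 (frame y = 0 mm). Axes as the frame.
- shoe1 (a joint): Spring shoe of bay 1 (the bay at frame y = 0 mm): block 40 wide, 36 high, sliding along the frame's x away from the sill. 0 = fully out (its face at frame x = +52 mm; 114 mm from the sill), 0.010 = roller seated, stop at 0.028 m. Spring 2.5 N when out, 5 N at 0.010, 7.5 N at 0.020.
- bay2 (a point): Point on top of the frame's base plate (12 mm above the bench) below the middle of a roller seated in bay 2 (frame y = 70 mm). Axes as the frame.
- shoe2 (a joint): Spring shoe of bay 2 (the bay at frame y = 70 mm): block 40 wide, 36 high, sliding along the frame's x away from the sill. 0 = fully out (its face at frame x = +52 mm; 114 mm from the sill), 0.010 = roller seated, stop at 0.028 m. Spring 2.5 N when out, 5 N at 0.010, 7.5 N at 0.020.
- new0: New feed roller: blue drum, white end blocks. Lies along its own x, 124 mm long, 0.28 kg: round drum 32 mm thick and 92 mm long between two square end blocks 40 x 40 mm, 16 mm long (the same at both ends and on all four sides, so it does not roll). Origin: middle of the drum, on its axis (20 mm above the bench). Starts on the bench; may be absent.
- new1: New feed roller: blue drum, white end blocks. Lies along its own x, 124 mm long, 0.28 kg: round drum 32 mm thick and 92 mm long between two square end blocks 40 x 40 mm, 16 mm long (the same at both ends and on all four sides, so it does not roll). Origin: middle of the drum, on its axis (20 mm above the bench). Starts on the bench; may be absent.
- new2: New feed roller: blue drum, white end blocks. Lies along its own x, 124 mm long, 0.28 kg: round drum 32 mm thick and 92 mm long between two square end blocks 40 x 40 mm, 16 mm long (the same at both ends and on all four sides, so it does not roll). Origin: middle of the drum, on its axis (20 mm above the bench). Starts on the bench; may be absent.
- worn0: Worn feed roller: black drum, brass end blocks. Lies along its own x, 124 mm long, 0.28 kg: round drum 32 mm thick and 92 mm long between two square end blocks 40 x 40 mm, 16 mm long (the same at both ends and on all four sides, so it does not roll). Origin: middle of the drum, on its axis (20 mm above the bench). Starts seated in bay 0; may be absent (that bay is then empty).
- worn1: Worn feed roller: black drum, brass end blocks. Lies along its own x, 124 mm long, 0.28 kg: round drum 32 mm thick and 92 mm long between two square end blocks 40 x 40 mm, 16 mm long (the same at both ends and on all four sides, so it does not roll). Origin: middle of the drum, on its axis (20 mm above the bench). Starts seated in bay 1; may be absent (that bay is then empty).
- worn2: Worn feed roller: black drum, brass end blocks. Lies along its own x, 124 mm long, 0.28 kg: round drum 32 mm thick and 92 mm long between two square end blocks 40 x 40 mm, 16 mm long (the same at both ends and on all four sides, so it does not roll). Origin: middle of the drum, on its axis (20 mm above the bench). Starts seated in bay 2; may be absent (that bay is then empty).
- oil_bottle: Amber oil bottle with white cap, 56 mm thick, 140 mm high, upright; bystander. Origin: underside centre.
- wax_tin: Blue round tin, 76 mm across, 60 mm high; bystander. Origin: underside centre.
- wrench: Steel wrench 160 mm long, lying flat; bystander. Origin: underside.
Mind the look-alikes: they are no part of the job. Leave any pink or turquoise look-alike of the new0 alone.

How it is judged:
By the outcome, as a careful person would: the job done as asked, in the order asked, and still so for the second after the job is handed in, with the robot touching nothing.
Of new0, new1, new2 only 2 to 3 are there at a start; the rules pass over those that are not, and their reading is None.
Of worn0, worn1, worn2 only 1 to 2 are there at a start; the rules pass over those that are not, and their reading is None.
At some moment in a run one of new0, new1, new2 may be knocked a few centimetres aside while the robot is not near it.
It also fails if it takes over 210 s, if anything falls off the work surface, if the arm or the gripper's body presses on something with over 40 N, if the wrist force passes 120 N, or if a joint passes its speed limit or range.

## Working session

There is one attempt and no reset: what is moved stays moved. The work goes in short steps, Python scripts to look and compute and a tool call to move; the robot and the scene stay as the last step left them, time stands still between calls to the robot, and variables do not carry over. Pictures are saved under pics/ and viewed, at most 14 in all, crops included, and the job is handed in when it is done.

Besides the shell and the picture viewer there is one more tool, called by a JSON object that holds its "fn" and its "kwargs". servo_tool: Moves the arm, as the interface text tells. Its arguments: {"type":"object","properties":{"deltas":{"type":"array","items":{"type":"array","items":{"type":"array","items":{"type":"number"}}}},"grip":{"type":"number"}},"required":["deltas"]}

```bash
ls; mkdir -p pics
python3 - <<'E'
from bench import telemetry, viewer
import cv2,numpy as np
s=telemetry.state();print({k:np.round(v,3).tolist() for k,v in s.items()})
for n in("top","scene"):
    c=viewer.capture(n);cv2.imwrite(f"pics/{n}0.png",c["img"][:,:,::-1])
    print(n,c["mtx"],c["dist_coeffs"],c["position"],c["orientation"])
    for q in["frame","stand","basket","basket_grip","mat","new0","worn0","oil_bottle","wax_tin","wrench","sill","guard"]:
        print(q,[(np.round(d["location"],1).tolist(),round(d["confidence"],2)) for d in viewer.spot_in(q,c)])
E
```

```text
pics
{'time_s': 0.0, 'joint_positions': [-1.403, 0.259, 1.536, -0.0, 1.348, -0.203], 'qd': [-0.001, -0.001, 0.001, -0.001, 0.001, 0.001], 'tau': [0.001, -43.729, -28.4, 0.072, 0.042, -0.0], 'position': [0.199, -0.512, 0.232], 'tool_rot': [-3.086, -0.579, -0.0], 'force': [-0.678, -0.28, -0.307], 'ft_torque': [-0.006, 0.009, 0.016], 'grip_force': 0.0, 'width': 0.093}
top [[491.15382292   0.         286.83119467]
 [  0.         491.15382292 211.40658522]
 [  0.           0.           1.        ]] [-0.00308382  0.          0.          0.          0.        ] [0.44845787 0.01463485 1.53251799] [-2.15988731  2.22354462 -0.04899962]
frame [([248.9, 184.4], 0.81)]
stand [([177.6, 256.9], 0.91), ([171.3, 228.2], 0.17)]
basket [([171.2, 222.8], 0.91)]
basket_grip [([171.2, 225.3], 0.91), ([345.8, 186.1], 0.43)]
mat [([342.5, 184.4], 0.59)]
new0 [([390.8, 294.0], 0.73), ([196.0, 311.8], 0.72), ([341.6, 274.7], 0.69), ([411.3, 243.2], 0.61), ([418.6, 189.1], 0.6), ([305.4, 241.0], 0.59)]
worn0 [([281.4, 193.8], 0.7), ([258.2, 195.7], 0.68)]
oil_bottle [([211.6, 147.3], 0.94)]
wax_tin [([301.1, 1
[... 417 characters left out ...]
181]
frame [([298.7, 273.9], 0.96), ([220.0, 301.1], 0.41)]
stand [([412.2, 286.9], 0.71)]
basket [([426.2, 253.0], 0.93)]
basket_grip [([427.2, 252.0], 0.97)]
mat [([208.0, 254.3], 0.93), ([141.7, 220.9], 0.42)]
new0 [([226.0, 173.0], 0.86), ([140.5, 220.1], 0.76), ([342.3, 221.8], 0.67), ([406.3, 201.9], 0.67), ([261.3, 190.3], 0.63), ([182.9, 194.4], 0.62), ([276.1, 218.7], 0.6)]
worn0 [([312.8, 251.6], 0.91), ([287.4, 243.3], 0.69), ([209.1, 249.7], 0.46)]
oil_bottle [([336.7, 307.4], 0.81)]
wax_tin [([218.2, 301.2], 0.82), ([298.9, 273.7], 0.69)]
wrench [([152.5, 277.7], 0.94), ([299.4, 275.4], 0.62), ([279.5, 216.4], 0.29)]
sill [([298.0, 271.5], 0.57), ([426.7, 253.1], 0.48)]
guard []
```

Run:
```python
import cv2
a=cv2.imread("pics/top0.png")[105:345,130:450]
cv2.imwrite("pics/top0c.png",cv2.resize(a,(800,600),interpolation=cv2.INTER_CUBIC))
a=cv2.imread("pics/scene0.png")[135:345,100:500]
cv2.imwrite("pics/scene0c.png",cv2.resize(a,(800,420),interpolation=cv2.INTER_CUBIC))
```

```text
(no output)
```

View pics/top0c.png

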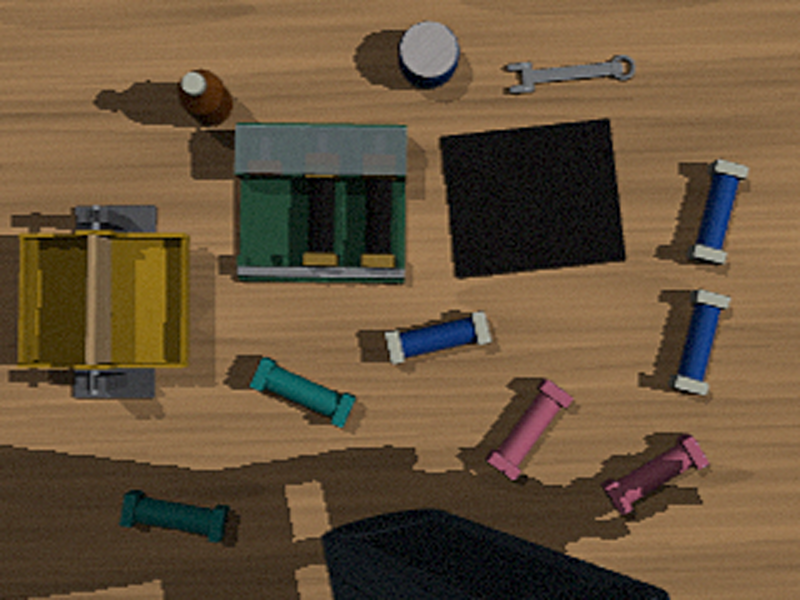

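View pics/scene0c.png

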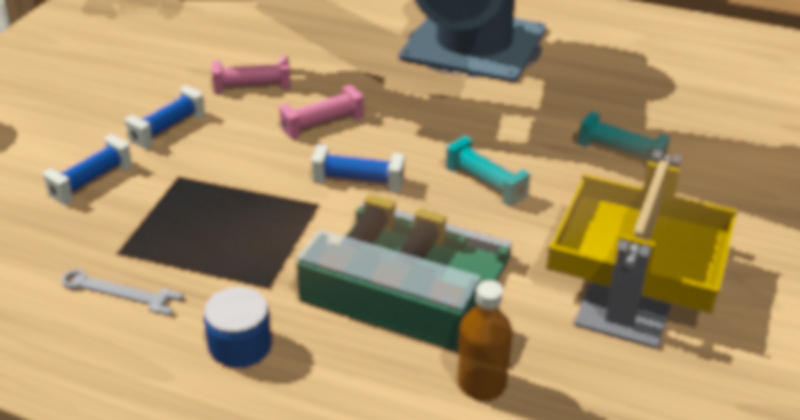

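The top view shows the frame at about (250,185) with worn rollers in its middle and right bays; the left bay is empty. The stand and basket are at (171,225) and the mat is at (343,185). There are three blue rollers with white blocks, at (419,189), (411,243) and (305,241), and these match the description. The turquoise ones at (251,261) and (200,311) and the pink ones at (342,277) and (393,295) are look-alikes, so I'll leave them alone.

```bash
cat > h.py <<'E'
import numpy as np, cv2
from scipy.spatial.transform import Rotation as R
from bench import telemetry, viewer
def snap(n,save=None):
    s=telemetry.state(); c=viewer.capture(n); c["s"]=s
    if n=="wrist":
        T=np.eye(4); T[:3,:3]=R.from_rotvec(s["tool_rot"]).as_matrix(); T[:3,3]=s["position"]
        T=T@np.array(c["T_tool_cam"]); c["Rm"],c["p"]=T[:3,:3],T[:3,3]
    else: c["Rm"],c["p"]=R.from_rotvec(c["orientation"]).as_matrix(),np.array(c["position"])
    if save: cv2.imwrite(f"pics/{save}.png",c["img"][:,:,::-1])
    return c
def w(c,uv,z):   # pixels -> world on plane z
    uv=np.array(uv,float).reshape(-1,1,2)
    n=cv2.undistortPoints(uv,np.array(c["mtx"]),np.array(c["dist_coeffs"]))[:,0]
    d=np.c_[n,np.ones(len(n))]@c["Rm"].T
    return c["p"]+d*((z-c["p"][2])/d[:,2])[:,None]
def px(c,P):
    P=np.array(P,float).reshape(-1,3); Rt=c["Rm"].T
    return cv2.projectPoints(P,cv2.Rodrigues(Rt)[0],-Rt@c["p"],np.array(c["mtx"]),np.array(c["dist_coeffs"]))[0][:,0]
def hsv(c): return cv2.cvtColor(c["img"],cv2.COLOR_RGB2HSV)
def blobs(m,amin):
    n,l,st,ce=cv2.connectedComponentsWithStats(m.astype(np.uint8))
    return [np.argwhere(l==i)[:,::-1] for i in range(1,n) if st[i,4]>amin]
def rect(c,pts,z):   # min-area rect of blob on plane z: centre, long, short (mm), yaw of long side (deg)
    q=w(c,pts,z)[:,:2]*1000
    (a,b),(l,s),t=cv2.minAreaRect(q.astype(np.float32))
    if l<s: l,s,t=s,l,t+90
    return np.round([a,b,l,s,(t+90)%180-90],1)
E
python3 - <<'E'
from h import *
c=snap("top"); H=hsv(c); h,s,v=H[...,0],H[...,1],H[...,2]
print("cam",c["Rm"].round(3).tolist())
print("blue")
for b in blobs((h>105)&(h<125)&(s>140)&(v>40),60): print(rect(c,b,.03),b.mean(0).round(),len(b))
print("mat")
for b in blobs((v<45)&(s<90),1500): print(rect(c,b,.004),b.mean(0).round(),len(b))
print("yellow")
for b in blobs((h>20)&(h<32)&(s>200)&(v>60),300): print(rect(c,b,.076),b.mean(0).round(),len(b))
for n,(u0,v0,u1,v1) in {}.items(): pass
f=c["img"]
# white end blocks near rollers
print("white")
for b in blobs((s<60)&(v>140),15): print(w(c,b.mean(0),.03)[0].round(4),b.mean(0).round(),len(b))
print("green")
for b in blobs((h>55)&(h<85)&(s>80)&(v<120),300): print(rect(c,b,.012),b.mean(0).round(),len(b))
E
python3 - <<'E'
import cv2
a=cv2.imread("pics/top0.png")
cv2.imwrite("pics/fr.png",cv2.resize(a[145:225,130:300],(800,376),interpolation=cv2.INTER_CUBIC))
E
```

```text
cam [[-0.029, -0.998, 0.052], [-1.0, 0.029, 0.006], [-0.008, -0.051, -0.999]]
blue
[ 584.3 -376.8   91.2   29.5  -17. ] [417. 189.] 276
[ 424.8 -347.    90.3   28.7  -16.4] [409. 241.] 283
[439.1 -29.   89.7  29.7 -78.4] [305. 239.] 283
mat
[ 5.139e+02  8.615e+02  6.414e+02  1.238e+02 -1.000e-01] [ 23. 214.] 3995
[ 608.6 -152.6  211.7  178.2  -85.5] [342. 184.] 2259
[  89.7 -541.9  497.8  117.8  -71.1] [494. 346.] 1692
[ 56.8 -25.1 328.  298.7  -2. ] [305. 362.] 2858
yellow
[ 4.957e+02  3.426e+02  1.634e+02  1.521e+02 -4.000e-01] [189. 225.] 1427
[495.7 429.7 155.3  80.5  -0.8] [150. 226.] 983
white
[ 0.7952 -0.028   0.03  ] [301. 124.] 368
[0.7616 0.2651 0.03  ] [207. 138.] 56
[ 0.6349 -0.3958  0.03  ] [422. 172.] 56
[ 0.5309 -0.3644  0.03  ] [414. 206.] 57
[ 0.4756 -0.3658  0.03  ] [415. 224.] 57
[ 0.449  -0.0816  0.03  ] [322. 236.] 59
[0.4276 0.025  0.03  ] [287. 244.] 55
[ 0.371  -0.3356  0.03  ] [406. 259.] 57
green
[590.4 169.4 115.7  96.6  -1.5] [239. 193.] 933
[586.1  76.1 113.   44.1   1.1] [269. 193.] 392
[ 458.8 -801.8  296.5   24.7   -3.3] [556. 221.] 360
```

View pics/fr.png

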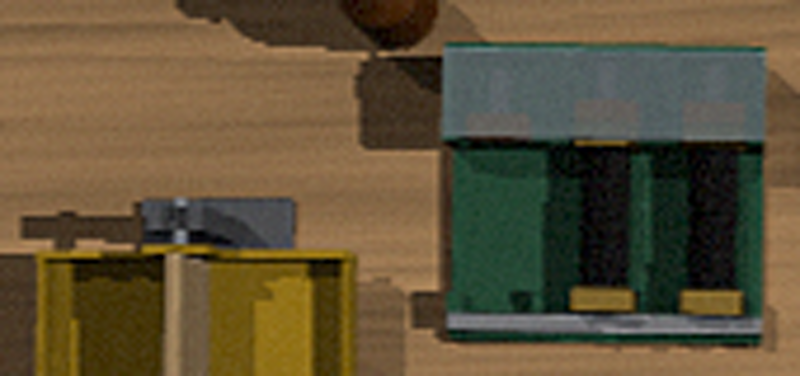

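```bash
cat >> h.py <<'E'
def Rt(yaw,pitch=0):  # tool down, tool-x at world yaw (deg); pitch>0 raises the tool-x end... (turn about tool y)
    a=np.radians(yaw); D=np.array([[np.cos(a),np.sin(a),0],[np.sin(a),-np.cos(a),0],[0,0,-1.]])
    return D@R.from_rotvec([0,np.radians(pitch),0]).as_matrix()
def plan(*wps,start=None,step=55,rot=10,slow=False,n=None):
    """wps: (x,y,z mm, yaw, [pitch]) ; prints rows, one list per call"""
    if start is None:
        s=telemetry.state(); p=np.array(s["position"])*1000; M=R.from_rotvec(s["tool_rot"]).as_matrix()
    else: p=np.array(start[:3],float); M=Rt(*start[3:])
    rows=[]
    for t in wps:
        g=np.array(t[:3],float); G=Rt(*t[3:]); st=step
        dr=R.from_matrix(M.T@G).as_rotvec(); p0,M0=p.copy(),M.copy()
        k=max(1,int(np.ceil(max(np.linalg.norm(g-p)/st,np.degrees(np.linalg.norm(dr))/rot))))
        for i in range(1,k+1):
            q=p0+(g-p0)*i/k; Q=M0@R.from_rotvec(dr*i/k).as_matrix()
            d=np.r_[np.round(M.T@(q-p),0),np.round(np.degrees(R.from_matrix(M.T@Q).as_rotvec()),1)]
            p=p+M@d[:3]; M=M@R.from_rotvec(np.radians(d[3:])).as_matrix(); rows.append((d+0).tolist())
    while len(rows)%8: rows.append([0]*6)
    for i in range(0,len(rows),8): print([[ [int(x) if x==int(x) else x for x in r] for r in rows[i:i+8]]])
    print("end",p.round(1),"n",len(rows))
def st():
    s=telemetry.state(); M=R.from_rotvec(s["tool_rot"]).as_matrix()
    print("t",round(s["time_s"],2),"p",(np.array(s["position"])*1000).round(1),"yaw",np.degrees(np.arctan2(M[1,0],M[0,0])).round(1),"zax",M[:,2].round(3),"F",np.round(s["force"],1),"w",round(s["width"]*1000,1),"g",round(s["grip_force"],1),"q6",np.round(s["joint_positions"],2))
E
python3 - <<'E'
from h import *
c=snap("top"); print(w(c,[[169.7,225]],.126)); 
plan((500,100,330,0))
k=snap("wrist"); print(np.array(k["T_tool_cam"]).round(3).tolist(),k["mtx"])
E
```

```text
[[0.4919793  0.36032234 0.126     ]]
[[[39, -36, -7, 0, 0, 1.6], [37, -36, -8, 0, 0, 1.7], [37, -38, -7, 0, 0, 1.6], [35, -39, -8, 0, 0, 1.6], [35, -39, -7, 0, 0, 1.7], [33, -41, -8, 0, 0, 1.6], [32, -42, -7, 0, 0, 1.6], [31, -42, -8, 0, 0, 1.7]]]
[[[29, -43, -7, 0, 0, 1.6], [29, -45, -8, 0, 0, 1.6], [27, -44, -7, 0, 0, 1.7], [25, -46, -8, 0, 0, 1.6], [25, -47, -7, 0, 0, 1.6], [0, 0, 0, 0, 0, 0], [0, 0, 0, 0, 0, 0], [0, 0, 0, 0, 0, 0]]]
end [500.1 100.3 329.7] n 16
[[0.0, -0.964, -0.267, 0.073], [1.0, 0.0, 0.0, -0.001], [0.0, -0.267, 0.964, -0.153], [0.0, 0.0, 0.0, 1.0]] [[337.93755518   0.         280.13208517]
 [  0.         337.93755518 206.39885698]
 [  0.           0.           1.        ]]
```

{"fn": "servo_tool", "kwargs": {"deltas": [[[39,-36,-7,0,0,1.6],[37,-36,-8,0,0,1.7],[37,-38,-7,0,0,1.6],[35,-39,-8,0,0,1.6],[35,-39,-7,0,0,1.7],[33,-41,-8,0,0,1.6],[32,-42,-7,0,0,1.6],[31,-42,-8,0,0,1.7]]], "grip": 0}}

```text
time_s: 2.45
position: [0.3851, -0.134, 0.2932]
tool_rot: [3.133, 0.221, 0.001]
force: [1.3, -1.4, -0.9]
width: 0.0928
grip_force: 0.0
```

{"fn": "servo_tool", "kwargs": {"deltas": [[[29,-43,-7,0,0,1.6],[29,-45,-8,0,0,1.6],[27,-44,-7,0,0,1.7],[25,-46,-8,0,0,1.6],[25,-47,-7,0,0,1.6],[0,0,0,0,0,0],[0,0,0,0,0,0],[0,0,0,0,0,0]]]}}

```text
time_s: 3.45
position: [0.4996, 0.0992, 0.3295]
tool_rot: [3.141, -0.001, -0.001]
force: [-0.2, -0.2, 0.4]
width: 0.0929
grip_force: 0.0
```

Run:
```python
from h import *
st(); c=snap("wrist","wf")
a=c["img"][:,:,::-1]; cv2.imwrite("pics/wf2.png",cv2.resize(a,(800,600),interpolation=cv2.INTER_CUBIC))
import pickle; pickle.dump({k:c[k] for k in("img","mtx","dist_coeffs","Rm","p")},open("wf.pkl","wb"))
```

```text
t 3.45 p [499.6  99.2 329.5] yaw -0.0 zax [-0.001 -0.    -1.   ] F [-0.2 -0.2  0.4] w 92.9 g 0.0 q6 [-0.02  0.14  1.45 -0.    1.55  1.55]
```

View pics/wf2.png

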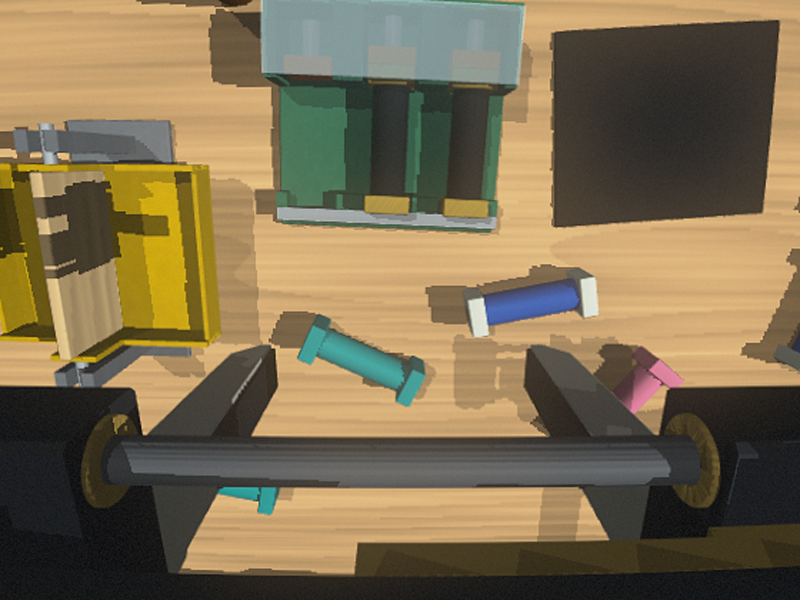

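Run:
```python
from h import *
import pickle
from scipy.optimize import least_squares
c=pickle.load(open("wf.pkl","rb"))
obs=[((277,207),(-62,103,28)),((497,217),(-62,-103,28)),((277,221),(-74,103,28)),((497,230),(-74,-103,28)),
((262,76),(48,103,68)),((517,85),(48,-103,68)),((262,0),(106,103,68)),((525,4),(106,-103,68)),
((365,198),(-62,20,52)),((407,198),(-62,-20,52)),((444,200),(-62,-50,52)),((488,201),(-62,-90,52)),((407,213),(-62,-20,34)),((488,216),(-62,-90,34))]
O=np.array([o[0] for o in obs])/(800/560); P=np.array([o[1] for o in obs])/1000.
def pose(x): 
    a=x[2]; return P@np.array([[np.cos(a),np.sin(a),0],[-np.sin(a),np.cos(a),0],[0,0,1]])+[x[0],x[1],0]
f=lambda x:(px(c,pose(x))-O).ravel()
r=least_squares(f,[.59,.12,0],loss="soft_l1"); print(r.x[:2]*1000,np.degrees(r.x[2])); print(f(r.x).reshape(-1,2).round(1).tolist())
# mat corners
M=w(c,np.array([(553,33),(778,21),(766,212),(553,227)])/(800/560),.004)*1000; print(M.round(1).tolist(),M.mean(0))
print("w",w(c,np.array([(478,314),(586,292)])/(800/560),.03)*1000)
```

```text
[589.32502839 109.2156036 ] -1.9920389191720353
[[0.3, 0.5], [0.3, -1.2], [0.5, -0.3], [-0.5, -1.3], [-0.2, -1.2], [1.0, -1.0], [-1.6, -3.4], [-0.1, 0.6], [-0.5, 10.7], [1.7, 11.8], [-0.5, 11.2], [0.1, 11.7], [1.4, -0.2], [-2.3, -0.3]]
[[687.0, -39.5, 4.0], [703.7, -251.5, 4.0], [526.7, -270.7, 4.0], [509.9, -52.6, 4.0]] [ 606.82467832 -153.54405141    4.        ]
w [[427.42969767  22.95400095  30.        ]
 [449.866768   -82.19170558  30.        ]]
```

Run:
```python
from h import *
import pickle
from scipy.optimize import least_squares
def fit(c,obs,x0,sc):
    O=np.array([o[0] for o in obs])/sc; P=np.array([o[1] for o in obs])/1000.
    def pose(x):
        a=x[2]; return P@np.array([[np.cos(a),np.sin(a),0],[-np.sin(a),np.cos(a),0],[0,0,1]])+[x[0],x[1],0]
    f=lambda x:(px(c,pose(x))-O).ravel()
    r=least_squares(f,x0,loss="soft_l1"); print(r.x[:2]*1000,np.degrees(r.x[2])); print(f(r.x).reshape(-1,2).round(1).tolist())
c=pickle.load(open("wf.pkl","rb"))
fit(c,[((277,207),(-62,103,28)),((497,217),(-62,-103,28)),((277,221),(-74,103,28)),((497,230),(-74,-103,28)),
((262,76),(48,103,68)),((517,85),(48,-103,68)),((525,4),(106,-103,68)),
((365,198),(-46,20,52)),((407,198),(-46,-20,52)),((444,200),(-46,-50,52)),((488,201),(-46,-90,52)),((407,213),(-62,-20,52)),((488,216),(-62,-90,52)),((365,212),(-62,20,52)),((444,214),(-62,-50,52))],[.59,.12,0],800/560)
t=snap("top")
k=4.706; o=np.array([130,145])
pts=[((444,316),(-62,103,28)),((762,319),(-62,-103,28)),((444,329),(-74,103,28)),((762,331),(-74,-103,28)),
((443,139),(48,103,68)),((766,141),(48,-103,68)),((443,45),(106,103,68)),((766,47),(106,-103,68)),
((571,290),(-46,20,52)),((634,290),(-46,-20,52)),((680,292),(-46,-50,52)),((742,292),(-46,-90,52)),((634,312),(-62,-20,52)),((742,314),(-62,-90,52))]
fit(t,[(np.array(a)/k+o,b) for a,b in pts],[.59,.12,0],1)
plan((420,340,330,0))
```

```text
[588.81825043 109.49303461] -2.0735207674677363
[[0.0, 0.8], [0.0, -0.7], [0.3, 0.0], [-0.8, -0.8], [-0.4, -0.8], [0.8, -0.4], [-0.3, 1.3], [-0.6, -1.7], [1.9, -0.6], [-0.1, -1.1], [0.8, -0.5], [1.4, 1.7], [-0.2, 1.7], [-0.8, 1.3], [-0.8, 1.9]]
[589.11735607 108.52131316] -2.4097531418112457
[[0.5, -0.6], [0.0, -0.4], [0.4, 0.5], [-0.0, 0.9], [-0.3, -0.3], [-0.3, 0.1], [0.1, 0.5], [-0.1, 0.9], [0.0, -0.5], [-0.1, -0.3], [0.0, -0.6], [0.1, -0.4], [-0.2, 0.3], [0.0, 0.2]]
[[[-16, -48, 0, 0, 0, 0], [-16, -48, 0, 0, 0, 0], [-16, -48, 0, 0, 0, 0], [-16, -49, 0, 0, 0, -0.1], [-16, -48, 0, 0, 0, 0], [0, 0, 0, 0, 0, 0], [0, 0, 0, 0, 0, 0], [0, 0, 0, 0, 0, 0]]]
end [420.  340.2 329.7] n 8
```

{"fn": "servo_tool", "kwargs": {"deltas": [[[-16,-48,0,0,0,0],[-16,-48,0,0,0,0],[-16,-48,0,0,0,0],[-16,-49,0,0,0,0],[-16,-48,0,0,0,0],[0,0,0,0,0,0],[0,0,0,0,0,0],[0,0,0,0,0,0]]]}}

```text
time_s: 4.55
position: [0.4206, 0.3398, 0.3297]
tool_rot: [3.141, -0.002, 0.0]
force: [-0.1, 1.0, -1.0]
width: 0.0929
grip_force: 0.0
```

Run:
```python
from h import *
import pickle
st(); c=snap("wrist","wb")
a=c["img"][:,:,::-1]; cv2.imwrite("pics/wb2.png",cv2.resize(a,(800,600),interpolation=cv2.INTER_CUBIC))
pickle.dump({k:c[k] for k in("img","mtx","dist_coeffs","Rm","p")},open("wb.pkl","wb"))
```

```text
t 4.55 p [420.6 339.8 329.7] yaw -0.1 zax [ 0. -0. -1.] F [-0.1  1.  -1. ] w 92.9 g 0.0 q6 [ 0.47  0.2   1.38 -0.    1.56  2.05]
```

View pics/wb2.png

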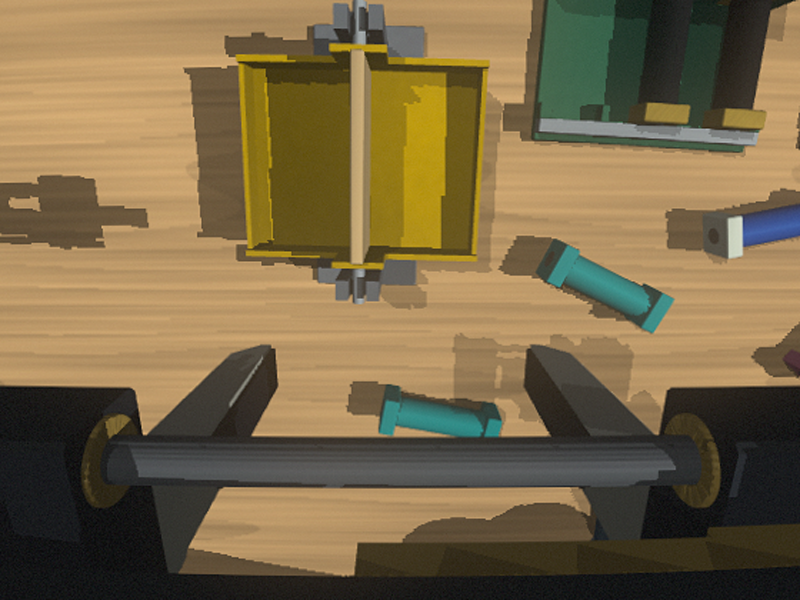

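```bash
cat >> h.py <<'E'
def fit(c,obs,x0,sc=1):
    from scipy.optimize import least_squares
    O=np.array([o[0] for o in obs])/sc; P=np.array([o[1] for o in obs])/1000.
    def pose(x):
        a=x[2]; return P@np.array([[np.cos(a),np.sin(a),0],[-np.sin(a),np.cos(a),0],[0,0,1]])+[x[0],x[1],0]
    f=lambda x:(px(c,pose(x))-O).ravel()
    r=least_squares(f,x0,loss="soft_l1"); print("fit",(r.x[:2]*1000).round(1),np.degrees(r.x[2]).round(2)); print(f(r.x).reshape(-1,2).round(1).tolist())
E
python3 - <<'E'
from h import *
import pickle
c=pickle.load(open("wb.pkl","rb"))
rim=[((238,56),(80,99,76)),((489,62),(80,-99,76)),((475,261),(-80,-99,76)),((247,255),(-80,99,76))]
sp=[((351,51),(75,5,126)),((365,52),(75,-5,126)),((350,263),(-75,5,126)),((363,264),(-75,-5,126))]
fit(c,rim,[.49,.36,0],800/560); fit(c,sp,[.49,.36,0],800/560); fit(c,rim+sp,[.49,.36,0],800/560)
E
```

```text
fit [492.7 371.4] -1.66
[[-1.1, -0.8], [0.7, -0.4], [1.0, 1.0], [-0.6, 0.8]]
fit [492.6 371. ] -1.71
[[-0.2, -0.8], [0.3, -1.2], [-0.1, 1.8], [0.1, 1.4]]
fit [492.6 371.1] -1.68
[[-0.9, -0.8], [0.9, -0.3], [1.2, 1.0], [-0.4, 0.8], [-0.3, -0.8], [0.1, -1.3], [-0.2, 1.7], [0.0, 1.3]]
```

Run:
```python
from h import *
plan((492.6,371.1,150,-1.7),(492.6,371.1,120,-1.7),(492.6,371.1,109,-1.7))
```

```text
[[[18, -8, 45, 0, 0, 0.4], [18, -8, 45, 0, 0, 0.4], [18, -8, 45, 0, 0, 0.4], [18, -8, 45, 0, 0, 0.4], [0, 0, 30, 0, 0, 0], [0, 0, 11, 0, 0, 0], [0, 0, 0, 0, 0, 0], [0, 0, 0, 0, 0, 0]]]
end [493.1 371.  108.8] n 8
```

{"fn": "servo_tool", "kwargs": {"deltas": [[[18,-8,45,0,0,0.4],[18,-8,45,0,0,0.4],[18,-8,45,0,0,0.4],[18,-8,45,0,0,0.4],[0,0,30,0,0,0],[0,0,11,0,0,0],[0,0,0,0,0,0],[0,0,0,0,0,0]]], "grip": 160}}

```text
time_s: 5.6
position: [0.4932, 0.3728, 0.1105]
tool_rot: [-3.14, 0.043, -0.004]
force: [0.4, -0.5, -0.0]
width: 0.0349
grip_force: 0.0
```

{"fn": "servo_tool", "kwargs": {"deltas": [[[0,0,0,0,0,0],[0,0,0,0,0,0],[0,0,0,0,0,0],[0,0,0,0,0,0],[0,0,0,0,0,0],[0,0,0,0,0,0],[0,0,0,0,0,0],[0,0,0,0,0,0]]], "grip": 255}}

```text
time_s: 6.6
position: [0.4923, 0.3724, 0.1092]
tool_rot: [3.141, -0.043, 0.001]
force: [-0.5, -3.4, 5.1]
width: 0.01
grip_force: 30.0
```

Run:
```python
from h import *
st()
```

```text
t 6.6 p [492.3 372.4 109.2] yaw -1.6 zax [ 0. -0. -1.] F [-0.5 -3.4  5.1] w 10.0 g 30.0 q6 [ 0.47  0.48  1.53 -0.    1.14  2.07]
```

{"fn": "servo_tool", "kwargs": {"deltas": [[[0,0,-4,0,0,0],[0,0,-8,0,0,0],[0,0,-10,0,0,0],[0,0,-12,0,0,0],[0,0,-12,0,0,0],[0,0,-8,0,0,0],[0,0,-4,0,0,0],[0,0,0,0,0,0]]]}}

```text
time_s: 7.6
position: [0.4922, 0.3726, 0.1669]
tool_rot: [-3.141, 0.043, -0.0]
force: [0.7, 1.1, -5.1]
width: 0.0095
grip_force: 30.0
```

Run:
```python
from h import *
st(); snap("scene","lift")
plan((492.3,372.4,240,-1.7),start=(492.3,372.4,167,-1.7),step=25)
plan((607.5,-153,240,4.5),start=(492.3,372.4,240,-1.7),step=36)
```

```text
t 7.6 p [492.2 372.6 166.9] yaw -1.6 zax [ 0.  0. -1.] F [ 0.7  1.1 -5.1] w 9.5 g 30.0 q6 [0.47 0.43 1.46 0.   1.26 2.07]
[[[0, 0, -24, 0, 0, 0], [0, 0, -25, 0, 0, 0], [0, 0, -24, 0, 0, 0], [0, 0, 0, 0, 0, 0], [0, 0, 0, 0, 0, 0], [0, 0, 0, 0, 0, 0], [0, 0, 0, 0, 0, 0], [0, 0, 0, 0, 0, 0]]]
end [492.3 372.4 240. ] n 8
[[[9, 35, 0, 0, 0, -0.4], [8, 35, 0, 0, 0, -0.4], [8, 35, 0, 0, 0, -0.4], [8, 34, 0, 0, 0, -0.5], [8, 36, 0, 0, 0, -0.4], [8, 35, 0, 0, 0, -0.4], [7, 35, 0, 0, 0, -0.4], [7, 35, 0, 0, 0, -0.4]]]
[[[6, 35, 0, 0, 0, -0.4], [7, 35, 0, 0, 0, -0.4], [6, 36, 0, 0, 0, -0.4], [6, 35, 0, 0, 0, -0.5], [6, 35, 0, 0, 0, -0.4], [5, 36, 0, 0, 0, -0.4], [5, 35, 0, 0, 0, -0.4], [0, 0, 0, 0, 0, 0]]]
end [ 607.3 -152.6  240. ] n 16
```

View pics/lift.png

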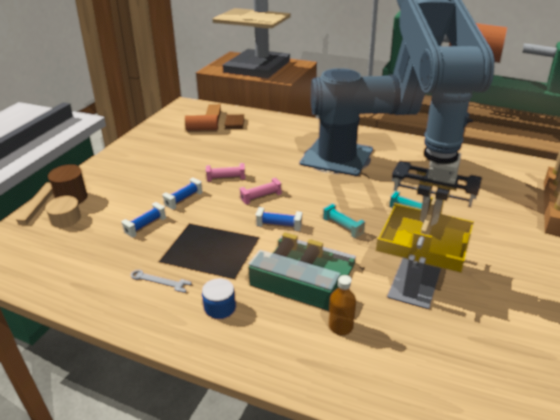

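The basket, at about (425,238), hangs level and clear of the notches.

{"fn": "servo_tool", "kwargs": {"deltas": [[[0,0,-12,0,0,0],[0,0,-22,0,0,0],[0,0,-22,0,0,0],[0,0,-14,0,0,0],[2,8,-3,0,0,0],[4,18,0,0,0,0],[6,28,0,0,0,-0.4],[9,36,0,0,0,-0.5]]]}}

```text
time_s: 8.65
position: [0.5104, 0.2802, 0.2384]
tool_rot: [3.14, -0.017, -0.003]
force: [0.4, -0.5, -5.0]
width: 0.0099
grip_force: 30.0
```

{"fn": "servo_tool", "kwargs": {"deltas": [[[9,40,0,0,0,-0.6],[9,40,0,0,0,-0.6],[9,40,0,0,0,-0.6],[9,40,0,0,0,-0.6],[9,40,0,0,0,-0.6],[8,40,0,0,0,-0.6],[8,40,0,0,0,-0.6],[7,36,0,0,0,-0.6]]]}}

```text
time_s: 9.65
position: [0.5858, -0.0349, 0.2385]
tool_rot: [-3.14, -0.112, 0.004]
force: [0.1, -0.1, -5.6]
width: 0.0097
grip_force: 30.0
```

Run:
```python
from h import *
st();plan((607.5,-153,240,4.5),step=30)
```

```text
t 9.65 p [585.8 -34.9 238.5] yaw 4.1 zax [-0.002 -0.    -1.   ] F [ 0.1 -0.1 -5.6] w 9.7 g 30.0 q6 [-0.25  0.32  1.43 -0.    1.39  1.25]
[[[3, 24, 0, 0, 0, -0.1], [2, 24, -1, 0, 0.1, -0.1], [3, 24, 0, 0, 0, 0], [2, 24, 0, 0, 0, -0.1], [3, 23, -1, 0, 0, -0.1], [0, 0, 0, 0, 0, 0], [0, 0, 0, 0, 0, 0], [0, 0, 0, 0, 0, 0]]]
end [ 607.6 -152.6  240.5] n 8
```

{"fn": "servo_tool", "kwargs": {"deltas": [[[4,30,0,0,0,-0.2],[4,28,0,0,0,-0.1],[2,24,0,0,0,0],[2,16,0,0,0,0],[1,8,0,0,0,0],[0,0,10,0,0,0],[0,0,20,0,0,0],[0,0,20,0,0,0]]]}}

```text
time_s: 10.65
position: [0.6074, -0.1354, 0.1886]
tool_rot: [-3.138, -0.124, 0.001]
force: [-0.2, 0.1, -6.0]
width: 0.0097
grip_force: 30.0
```

{"fn": "servo_tool", "kwargs": {"deltas": [[[0,0,20,0,0,0],[0,0,20,0,0,0],[0,0,16,0,0,0],[0,0,10,0,0,0],[0,0,0,0,0,0],[0,0,0,0,0,0],[0,0,0,0,0,0],[0,0,0,0,0,0]]]}}

```text
time_s: 11.65
position: [0.608, -0.137, 0.1243]
tool_rot: [3.139, 0.122, 0.002]
force: [0.0, 1.1, -5.4]
width: 0.0098
grip_force: 30.0
```

Run:
```python
from h import *
st();plan((607.5,-153,80,4.5),step=20)
c=snap("wrist","w3"); cv2.imwrite("pics/w3.png",cv2.resize(c["img"][:,:,::-1],(800,600)))
```

```text
t 11.65 p [ 608.  -137.   124.3] yaw 4.4 zax [ 0.001 -0.    -1.   ] F [ 0.   1.1 -5.4] w 9.8 g 30.0 q6 [-0.4   0.47  1.49  0.    1.17  1.09]
[[[-1, 5, 15, 0, 0, 0], [0, 6, 15, 0, 0, 0], [-1, 5, 14, 0, -0.1, -0.1], [0, 0, 0, 0, 0, 0], [0, 0, 0, 0, 0, 0], [0, 0, 0, 0, 0, 0], [0, 0, 0, 0, 0, 0], [0, 0, 0, 0, 0, 0]]]
end [ 607.3 -153.1   80.3] n 8
```

View pics/w3.png

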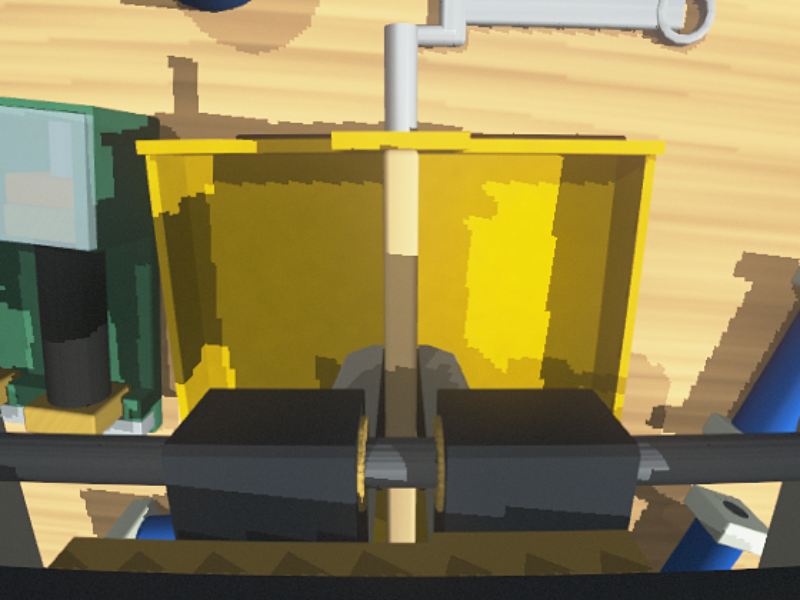

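{"fn": "servo_tool", "kwargs": {"deltas": [[[0,6,0,0,0,0],[-1,6,5,0,0,0],[0,4,10,0,0,0],[0,0,12,0,0,0],[0,0,10,0,0,0],[0,0,6,0,0,0],[0,0,0,0,0,0],[0,0,0,0,0,0]]]}}

```text
time_s: 12.7
position: [0.6083, -0.1529, 0.081]
tool_rot: [3.139, 0.122, 0.001]
force: [0.3, 0.0, -5.6]
width: 0.0098
grip_force: 30.0
```

Run:
```python
from h import *
st();plan((607.5,-153,73,4.5),step=4)
```

```text
t 12.7 p [ 608.3 -152.9   81. ] yaw 4.5 zax [ 0.001 -0.    -1.   ] F [ 0.3  0.  -5.6] w 9.8 g 30.0 q6 [-0.42  0.52  1.53  0.    1.09  1.07]
[[[0, 0, 3, 0, 0, 0], [-1, 0, 2, 0, 0, 0], [0, 0, 3, 0, 0, 0], [0, 0, 0, 0, 0, 0], [0, 0, 0, 0, 0, 0], [0, 0, 0, 0, 0, 0], [0, 0, 0, 0, 0, 0], [0, 0, 0, 0, 0, 0]]]
end [ 607.3 -153.    73. ] n 8
```

{"fn": "servo_tool", "kwargs": {"deltas": [[[0,0,3,0,0,0],[-1,0,2,0,0,0],[0,0,3,0,0,0],[0,0,0,0,0,0],[0,0,0,0,0,0],[0,0,0,0,0,0],[0,0,0,0,0,0],[0,0,0,0,0,0]]]}}

```text
time_s: 13.7
position: [0.607, -0.153, 0.0733]
tool_rot: [3.139, 0.122, 0.0]
force: [-4.3, 0.7, 5.6]
width: 0.01
grip_force: 30.0
```

```bash
cat >> h.py <<'E'
FX,FY,FA=589,109,-2.2
def F(x,y,z,pitch=0):  # frame mm -> world waypoint with frame yaw
    a=np.radians(FA); return (FX+x*np.cos(a)-y*np.sin(a),FY+x*np.sin(a)+y*np.cos(a),z,FA,pitch)
E
python3 - <<'E'
from h import *
st(); print(F(0,-70,120))
plan((607.5,-153,160,4.5),F(0,-70,160),start=(607.5,-153,73,4.5))
E
```

```text
t 13.7 p [ 607.  -153.    73.3] yaw 4.5 zax [ 0. -0. -1.] F [-4.3  0.7  5.6] w 10.0 g 30.0 q6 [-0.42  0.53  1.54 -0.    1.07  1.07]
(np.float64(586.3128533638736), np.float64(39.05159585125652), 120, -2.2, 0)
[[[0, 0, -44, 0, 0, 0], [0, 0, -43, 0, 0, 0], [-2, -48, 0, 0, 0, 1.7], [-2, -49, 0, 0, 0, 1.7], [-5, -48, 0, 0, 0, 1.6], [-6, -48, 0, 0, 0, 1.7], [0, 0, 0, 0, 0, 0], [0, 0, 0, 0, 0, 0]]]
end [585.8  39.5 160. ] n 8
```

{"fn": "servo_tool", "kwargs": {"deltas": [[[0,0,0,0,0,0],[0,0,0,0,0,0],[0,0,0,0,0,0],[0,0,0,0,0,0],[0,0,-15,0,0,0],[0,0,-40,0,0,0],[0,0,-45,0,0,0],[0,0,0,0,0,0]]], "grip": 160}}

```text
time_s: 14.7
position: [0.6097, -0.1541, 0.1784]
tool_rot: [3.135, 0.122, 0.014]
force: [0.3, 0.3, 0.2]
width: 0.0343
grip_force: 0.0
```

{"fn": "servo_tool", "kwargs": {"deltas": [[[-2,-30,0,0,0,1.1],[-2,-40,0,0,0,1.7],[-5,-50,0,0,0,1.7],[-6,-45,0,0,0,1.6],[-1,-28,0,0,0,0.6],[0,0,0,0,0,0],[0,0,0,0,0,0],[0,0,0,0,0,0]]], "grip": 112}}

```text
time_s: 15.7
position: [0.5859, 0.0383, 0.1725]
tool_rot: [3.141, -0.064, -0.0]
force: [-0.9, -0.4, -1.1]
width: 0.052
grip_force: 0.0
```

Run:
```python
from h import *
st(); c=snap("wrist"); cv2.imwrite("pics/w4.png",cv2.resize(c["img"][:,:,::-1],(800,600)))
for x in(-46,-62):
  for y in(-50,-90,20,-20): print((px(c,np.array(F(x,y,52)[:3])/1000)*800/560).round(0).tolist(),end=" ")
plan(F(0,-70,34))
t=snap("top"); a=t["img"][130:240,290:400,::-1]; cv2.imwrite("pics/t4.png",cv2.resize(a,(550,550)))
m=(hsv(t)[...,0]>20)&(hsv(t)[...,0]<32)&(hsv(t)[...,1]>200)
for b in blobs(m,200): print(rect(t,b,.04))
```

```text
t 15.7 p [585.9  38.3 172.5] yaw -2.3 zax [-0. -0. -1.] F [-0.9 -0.4 -1.1] w 52.0 g 0.0 q6 [-0.12  0.37  1.53 -0.    1.24  1.49]
[[367.0, 362.0]] [[433.0, 362.0]] [[253.0, 362.0]] [[318.0, 362.0]] [[368.0, 386.0]] [[432.0, 386.0]] [[256.0, 386.0]] [[320.0, 386.0]] [[[0, 0, 46, 0, 0, 0], [0, -1, 46, 0, 0, -0.1], [0, 0, 47, 0, 0, 0], [0, 0, 0, 0, 0, 0], [0, 0, 0, 0, 0, 0], [0, 0, 0, 0, 0, 0], [0, 0, 0, 0, 0, 0], [0, 0, 0, 0, 0, 0]]]
end [585.8  39.3  33.5] n 8
[ 611.5 -151.2  200.1  167.   -85.7]
```

View pics/w4.png

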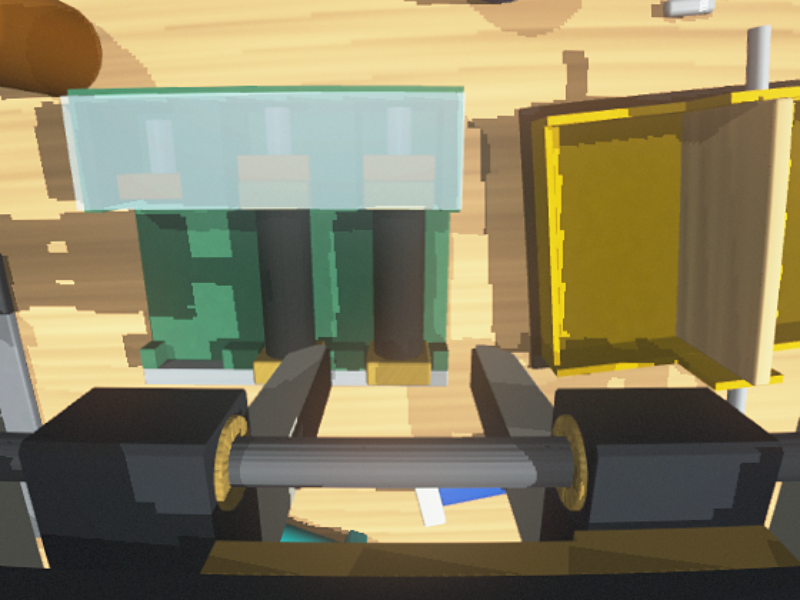

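The worn roller in bay 0 (brass block at 368–430, 362–384) sits where my frame model predicts. The basket stands parallel to the mat edges.

{"fn": "servo_tool", "kwargs": {"deltas": [[[0,-1,46,0,0,0],[0,0,46,0,0,0],[0,0,28,0,0,0],[0,0,13,0,0,0],[0,0,5,0,0,0],[0,0,0,0,0,0],[0,0,0,0,0,0],[0,0,0,0,0,0]]]}}

```text
time_s: 16.8
position: [0.5864, 0.0405, 0.0356]
tool_rot: [3.141, -0.062, 0.003]
force: [-0.3, -0.4, 0.4]
width: 0.0523
grip_force: 0.0
```

{"fn": "servo_tool", "kwargs": {"deltas": [[[0,0,0,0,0,0],[0,0,0,0,0,0],[0,0,0,0,0,0],[0,0,0,0,0,0],[0,0,0,0,0,0],[0,0,0,0,0,0],[0,0,0,0,0,0],[0,0,0,0,0,0]]], "grip": 255}}

```text
time_s: 17.8
position: [0.5859, 0.0401, 0.0348]
tool_rot: [3.14, -0.062, 0.0]
force: [-1.8, -4.5, 3.6]
width: 0.031
grip_force: 30.0
```

Run:
```python
from h import *
st(); plan(F(9,-70,34),F(9,-70,46.5,-11.5),F(-25,-70,48,-11.5),F(-25,-70,150,-11.5),step=6,rot=3)
```

```text
t 17.8 p [585.9  40.1  34.8] yaw -2.3 zax [ 0.    -0.001 -1.   ] F [-1.8 -4.5  3.6] w 31.0 g 30.0 q6 [-0.12  0.52  1.67 -0.    0.95  1.49]
[[[5, 0, 0, 0, 0, 0], [4, 1, 1, 0, 0, -0.1], [0, 0, -3, 0, -2.9, 0], [0, 0, -3, 0, -2.9, 0], [0, 0, -4, 0, -2.8, 0], [0, 0, -3, 0, -2.9, 0], [-6, 0, 1, 0, 0, 0], [-5, 0, 1, 0, 0, 0]]]
[[[-6, 0, 1, 0, 0, 0], [-6, 0, 1, 0, 0, 0], [-5, 0, 1, 0, 0, 0], [-6, 0, 1, 0, 0, 0], [-1, 0, -6, 0, 0, 0], [-1, 0, -5, 0, 0, 0], [-1, 0, -6, 0, 0, 0], [-2, 0, -5, 0, 0, 0]]]
[[[-1, 0, -6, 0, 0, 0], [-1, 0, -5, 0, 0, 0], [-1, 0, -6, 0, 0, 0], [-1, 0, -6, 0, 0, 0], [-1, 0, -5, 0, 0, 0], [-1, 0, -6, 0, 0, 0], [-1, 0, -5, 0, 0, 0], [-2, 0, -6, 0, 0, 0]]]
[[[-1, 0, -5, 0, 0, 0], [-1, 0, -6, 0, 0, 0], [-1, 0, -6, 0, 0, 0], [-1, 0, -5, 0, 0, 0], [-1, 0, -6, 0, 0, 0], [-1, 0, -5, 0, 0, 0], [0, 0, 0, 0, 0, 0], [0, 0, 0, 0, 0, 0]]]
end [561.7  40.  149.6] n 32
```

{"fn": "servo_tool", "kwargs": {"deltas": [[[5,0,0,0,0,0],[4,0,0,0,0,0],[0,0,-3,0,-2.9,0],[0,0,-3,0,-2.9,0],[0,0,-4,0,-2.8,0],[0,0,-3,0,-2.9,0],[0,0,0,0,0,0],[0,0,0,0,0,0]]]}}

```text
time_s: 18.8
position: [0.5926, 0.0408, 0.046]
tool_rot: [-3.119, 0.061, 0.326]
force: [-6.8, -1.8, 0.1]
width: 0.0313
grip_force: 30.0
```

Run:
```python
from h import *
st(); c=snap("wrist"); cv2.imwrite("pics/w5.png",cv2.resize(c["img"][:,:,::-1],(800,600)))
```

```text
t 18.8 p [592.6  40.8  46. ] yaw -2.2 zax [-0.207  0.009 -0.978] F [-6.8 -1.8  0.1] w 31.3 g 30.0 q6 [-0.11  0.63  1.45 -0.01  1.27  1.51]
```

View pics/w5.png

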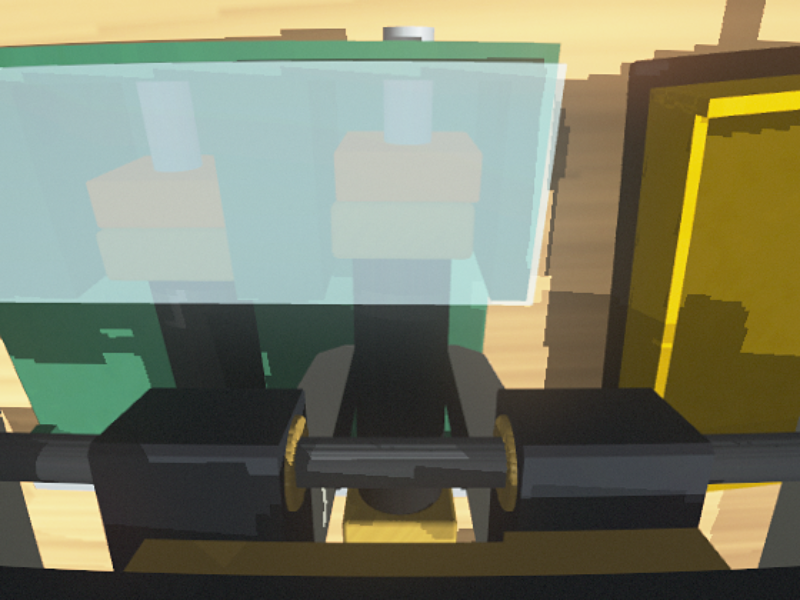

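The roller is tilted with its far block against the shoe at about (405,230), and its near block shows at (400,530), up above the sill. I can draw it out.

{"fn": "servo_tool", "kwargs": {"deltas": [[[-6,0,0,0,0,0],[-8,0,1,0,0,0],[-9,0,2,0,0,0],[-9,0,2,0,0,0],[-4,0,-8,0,0,0],[-4,0,-18,0,0,0],[-5,0,-25,0,0,0],[-5,0,-25,0,0,0]]]}}

```text
time_s: 19.85
position: [0.5619, 0.0414, 0.1295]
tool_rot: [-3.122, 0.062, 0.31]
force: [0.6, 0.3, -3.7]
width: 0.0312
grip_force: 30.0
```

```bash
cat >> h.py <<'E'
BX,BY,BA=607.3,-153,4.5
def B(x,y,z):
    a=np.radians(BA); return (BX+x*np.cos(a)-y*np.sin(a),BY+x*np.sin(a)+y*np.cos(a),z,BA)
E
python3 - <<'E'
from h import *
st(); plan(B(0,-50,150),step=45); plan(B(0,-50,32),start=B(0,-50,150),step=30)
E
```

```text
t 19.85 p [561.9  41.4 129.5] yaw -2.3 zax [-0.197  0.008 -0.98 ] F [ 0.6  0.3 -3.7] w 31.2 g 30.0 q6 [-0.11  0.49  1.47 -0.02  1.38  1.5 ]
[[[9, 40, -5, -0.1, 1.9, -1.1], [8, 41, -5, -0.1, 1.9, -1.1], [8, 41, -5, -0.1, 1.9, -1.2], [7, 40, -4, -0.1, 1.9, -1.1], [6, 41, -4, -0.2, 1.9, -1.1], [6, 42, -4, -0.1, 1.8, -1.1], [0, 0, 0, 0, 0, 0], [0, 0, 0, 0, 0, 0]]]
end [ 611.2 -203.3  150.4] n 8
[[[0, 0, 30, 0, 0, 0], [0, 0, 29, 0, 0, 0], [0, 0, 30, 0, 0, 0], [0, 0, 29, 0, 0, 0], [0, 0, 0, 0, 0, 0], [0, 0, 0, 0, 0, 0], [0, 0, 0, 0, 0, 0], [0, 0, 0, 0, 0, 0]]]
end [ 611.2 -202.8   32. ] n 8
```

{"fn": "servo_tool", "kwargs": {"deltas": [[[9,40,-12,-0.1,1.9,-1.1],[8,41,-10,-0.1,1.9,-1.1],[8,41,-6,-0.1,1.9,-1.2],[7,40,-2,-0.1,1.9,-1.1],[6,41,-1,-0.2,1.9,-1.1],[6,42,0,-0.1,1.8,-1.1],[0,0,0,0,0,0],[0,0,0,0,0,0]]]}}

```text
time_s: 20.85
position: [0.6122, -0.2032, 0.1526]
tool_rot: [3.139, 0.121, -0.004]
force: [-0.0, 1.2, -3.2]
width: 0.0314
grip_force: 30.0
```

Run:
```python
from h import *
st(); plan(B(0,-50,45),B(0,-50,32),step=30)
```

```text
t 20.85 p [ 612.2 -203.2  152.6] yaw 4.4 zax [-0.003 -0.    -1.   ] F [-0.   1.2 -3.2] w 31.4 g 30.0 q6 [-0.49  0.49  1.4  -0.    1.26  1.  ]
[[[0, 0, 27, 0, 0, 0], [0, 0, 27, 0, 0.1, 0], [-1, 0, 27, 0, 0, -0.1], [0, 0, 27, 0, 0.1, 0], [0, 0, 13, 0, 0, 0], [0, 0, 0, 0, 0, 0], [0, 0, 0, 0, 0, 0], [0, 0, 0, 0, 0, 0]]]
end [ 611.  -203.3   31.6] n 8
```

{"fn": "servo_tool", "kwargs": {"deltas": [[[0,0,27,0,0,0],[0,0,27,0,0,0],[-1,0,27,0,0,0],[0,0,23,0,0,0],[0,0,11,0,0,0],[0,0,5,0,0,0],[0,0,0,0,0,0],[0,0,0,0,0,0]]]}}

```text
time_s: 21.85
position: [0.6114, -0.2037, 0.0327]
tool_rot: [3.138, 0.122, -0.003]
force: [0.5, -0.1, -2.7]
width: 0.0311
grip_force: 30.0
```

{"fn": "servo_tool", "kwargs": {"deltas": [[[0,0,0,0,0,0],[0,0,0,0,0,0],[0,0,0,0,0,0],[0,0,-15,0,0,0],[0,0,-35,0,0,0],[0,0,-40,0,0,0],[0,0,-30,0,0,0],[0,0,0,0,0,0]]], "grip": 134}}

```text
time_s: 22.85
position: [0.613, -0.2043, 0.1559]
tool_rot: [3.135, 0.122, 0.005]
force: [0.1, 0.2, -0.4]
width: 0.044
grip_force: 0.0
```

Run:
```python
from h import *
st(); plan(F(0,-2,150),step=50)
```

```text
t 22.85 p [ 613.  -204.3  155.9] yaw 4.5 zax [ 0.003 -0.004 -1.   ] F [ 0.1  0.2 -0.4] w 44.0 g 0.0 q6 [-0.49  0.48  1.4  -0.    1.26  1.  ]
[[[0, -45, 1, 0, 0, 1], [-1, -44, 0, 0.1, -0.1, 0.9], [-1, -45, 1, 0, 0, 1], [-2, -44, 1, 0, 0, 0.9], [-3, -45, 0, 0.1, 0, 1], [-4, -44, 1, 0, -0.1, 0.9], [-4, -45, 1, 0, 0, 1], [0, 0, 0, 0, 0, 0]]]
end [589.3 107.3 150.1] n 8
```

{"fn": "servo_tool", "kwargs": {"deltas": [[[0,-45,1,0,0,1],[-1,-45,0,0,0,0.9],[-1,-45,1,0,0,1],[-2,-45,1,0,0,0.9],[-3,-45,0,0,0,1],[-4,-45,1,0,0,0.9],[-4,-44,1,0,0,1],[0,0,0,0,0,0]]], "grip": 112}}

```text
time_s: 23.85
position: [0.5859, 0.1132, 0.1454]
tool_rot: [-3.141, 0.055, 0.009]
force: [-0.1, -0.0, -0.4]
width: 0.0522
grip_force: 0.0
```

```bash
sed -i 's/FX,FY,FA=589,109/FX,FY,FA=589,110/' h.py
python3 - <<'E'
from h import *
st(); plan(F(0,0,34),step=45)
E
```

```text
t 23.85 p [585.9 113.2 145.4] yaw -2.0 zax [-0.005  0.    -1.   ] F [-0.1 -0.  -0.4] w 52.2 g 0.0 q6 [0.   0.41 1.54 0.   1.2  1.61]
[[[1, 1, 37, 0, 0.1, 0.1], [1, 1, 37, 0, 0.1, 0], [2, 1, 37, 0, 0.1, 0.1], [0, 0, 0, 0, 0, 0], [0, 0, 0, 0, 0, 0], [0, 0, 0, 0, 0, 0], [0, 0, 0, 0, 0, 0], [0, 0, 0, 0, 0, 0]]]
end [589.4 110.1  34.4] n 8
```

{"fn": "servo_tool", "kwargs": {"deltas": [[[2,2,30,0,0.1,0.1],[1,1,30,0,0.1,0],[0,0,30,0,0.1,0],[0,0,16,0,0,0],[0,0,5,0,0,0],[0,0,0,0,0,0],[0,0,0,0,0,0],[0,0,0,0,0,0]]]}}

```text
time_s: 24.85
position: [0.5908, 0.1071, 0.0365]
tool_rot: [3.14, -0.064, 0.006]
force: [-0.2, -0.3, 0.7]
width: 0.0523
grip_force: 0.0
```

{"fn": "servo_tool", "kwargs": {"deltas": [[[0,0,0,0,0,0],[0,0,0,0,0,0],[0,0,0,0,0,0],[0,0,0,0,0,0],[0,0,0,0,0,0],[0,0,0,0,0,0],[0,0,0,0,0,0],[0,0,0,0,0,0]]], "grip": 255}}

```text
time_s: 25.85
position: [0.5902, 0.1081, 0.0358]
tool_rot: [-3.14, 0.064, -0.004]
force: [-0.3, 5.4, 1.6]
width: 0.0314
grip_force: 30.0
```

Run:
```python
from h import *
st()
```

```text
t 25.85 p [590.2 108.1  35.8] yaw -2.3 zax [ 0.003  0.001 -1.   ] F [-0.3  5.4  1.6] w 31.4 g 30.0 q6 [-0.    0.54  1.64  0.    0.96  1.61]
```

{"fn": "servo_tool", "kwargs": {"deltas": [[[5,-1,0,0,0,0],[3,0,0,0,0,0],[0,0,-3,0,-2.9,0],[0,0,-3,0,-2.9,0],[0,0,-4,0,-2.8,0],[0,0,-3,0,-2.9,0],[0,0,0,0,0,0],[0,0,0,0,0,0]]]}}

```text
time_s: 26.85
position: [0.5959, 0.1077, 0.0471]
tool_rot: [-3.121, 0.063, 0.323]
force: [-6.6, 1.4, -1.4]
width: 0.0315
grip_force: 30.0
```

{"fn": "servo_tool", "kwargs": {"deltas": [[[-6,0,0,0,0,0],[-8,0,1,0,0,0],[-9,0,2,0,0,0],[-9,0,2,0,0,0],[-4,0,-8,0,0,0],[-4,0,-18,0,0,0],[-5,0,-25,0,0,0],[-5,0,-25,0,0,0]]]}}

```text
time_s: 27.85
position: [0.5651, 0.109, 0.1304]
tool_rot: [-3.123, 0.064, 0.307]
force: [0.8, -0.2, -4.0]
width: 0.0311
grip_force: 30.0
```

```bash
sed -i 's/FX,FY,FA=589,110/FX,FY,FA=589,109.5/' h.py;  python3 - <<'E'
from h import *
st(); plan(B(0,50,135),B(0,50,45),B(0,50,33),step=40)
E
```

```text
t 27.85 p [565.1 109.  130.4] yaw -2.3 zax [-0.195  0.007 -0.981] F [ 0.8 -0.2 -4. ] w 31.1 g 30.0 q6 [-0.01  0.51  1.44  0.01  1.39  1.6 ]
[[[8, 35, -2, -0.1, 1.9, -1.1], [6, 35, -2, -0.1, 1.8, -1.2], [7, 36, -2, -0.1, 1.9, -1.1], [5, 35, -1, -0.1, 1.9, -1.1], [5, 36, -2, -0.1, 1.9, -1.2], [4, 35, 0, -0.1, 1.8, -1.1], [0, 0, 30, 0, 0, 0], [0, 0, 30, 0, 0, 0]]]
[[[1, 0, 30, 0, 0, 0], [0, 0, 12, 0, 0, 0], [0, 0, 0, 0, 0, 0], [0, 0, 0, 0, 0, 0], [0, 0, 0, 0, 0, 0], [0, 0, 0, 0, 0, 0], [0, 0, 0, 0, 0, 0], [0, 0, 0, 0, 0, 0]]]
end [ 603.8 -102.7   32.5] n 16
```

{"fn": "servo_tool", "kwargs": {"deltas": [[[8,35,-10,-0.1,1.9,-1.1],[6,35,-6,-0.1,1.8,-1.2],[7,36,-2,-0.1,1.9,-1.1],[5,35,-1,-0.1,1.9,-1.1],[5,36,-1,-0.1,1.9,-1.2],[4,35,0,-0.1,1.8,-1.1],[0,0,0,0,0,0],[0,0,0,0,0,0]]]}}

```text
time_s: 28.85
position: [0.6043, -0.1027, 0.1439]
tool_rot: [-3.138, -0.122, 0.003]
force: [0.2, 0.0, -2.9]
width: 0.0311
grip_force: 30.0
```

```bash
python3 - <<'E'
from h import *
st(); plan(B(0,50,45),B(0,50,33),step=30)
E
```

```text
t 28.85 p [ 604.3 -102.7  143.9] yaw 4.4 zax [-0.002  0.001 -1.   ] F [ 0.2  0.  -2.9] w 31.1 g 30.0 q6 [-0.35  0.44  1.5  -0.    1.21  1.14]
[[[0, 0, 25, 0, 0, 0], [0, 0, 24, 0, 0.1, 0], [-1, 0, 25, 0, 0, 0], [0, 0, 25, 0, 0, -0.1], [0, 0, 12, 0, 0, 0], [0, 0, 0, 0, 0, 0], [0, 0, 0, 0, 0, 0], [0, 0, 0, 0, 0, 0]]]
end [ 603.1 -102.7   32.9] n 8
```

{"fn": "servo_tool", "kwargs": {"deltas": [[[0,0,25,0,0,0],[0,0,25,0,0,0],[0,0,25,0,0,0],[0,0,21,0,0,0],[0,0,10,0,0,0],[0,0,5,0,0,0],[0,0,0,0,0,0],[0,0,0,0,0,0]]]}}

```text
time_s: 29.85
position: [0.6043, -0.1029, 0.0326]
tool_rot: [-3.139, -0.123, 0.003]
force: [0.9, 0.2, -3.4]
width: 0.0315
grip_force: 30.0
```

{"fn": "servo_tool", "kwargs": {"deltas": [[[0,0,0,0,0,0],[0,0,0,0,0,0],[0,0,0,0,0,0],[0,0,-15,0,0,0],[0,0,-40,0,0,0],[0,0,-45,0,0,0],[0,0,-45,0,0,0],[0,0,-40,0,0,0]]], "grip": 134}}

```text
time_s: 30.85
position: [0.6045, -0.1028, 0.22]
tool_rot: [3.139, 0.123, -0.001]
force: [0.1, -0.0, -0.3]
width: 0.044
grip_force: 0.0
```

```bash
python3 - <<'E'
from h import *
st(); t=snap("top","t6"); H=hsv(t); h,s,v=H[...,0],H[...,1],H[...,2]
for b in blobs((h>105)&(h<125)&(s>140)&(v>40),60): print(rect(t,b,.03),b.mean(0).round(),len(b))
for b in blobs((s<60)&(v>140),25): print(w(t,b.mean(0),.03)[0].round(4),b.mean(0).round(),len(b))
plan((520,-340,220,-17),step=55)
E
```

```text
t 30.85 p [ 604.5 -102.8  220. ] yaw 4.5 zax [-0.001 -0.    -1.   ] F [ 0.1 -0.  -0.3] w 44.0 g 0.0 q6 [-0.35  0.38  1.39 -0.    1.37  1.14]
[ 584.3 -376.5   91.2   29.6  -16.4] [417. 189.] 274
[ 424.7 -347.3   90.3   28.   -16.4] [411. 240.] 226
[ 0.7949 -0.0282  0.03  ] [301. 124.] 342
[0.7615 0.2647 0.03  ] [207. 138.] 54
[ 0.6351 -0.396   0.03  ] [422. 172.] 56
[ 0.5309 -0.3647  0.03  ] [414. 206.] 56
[ 0.4756 -0.3658  0.03  ] [415. 224.] 57
[[[-21, 46, 1, 0, -0.1, 4.3], [-18, 47, 1, 0.1, -0.1, 4.3], [-14, 48, 2, 0, -0.1, 4.3], [-10, 50, 1, 0, -0.1, 4.3], [-6, 50, 1, 0, -0.1, 4.3], [0, 0, 0, 0, 0, 0], [0, 0, 0, 0, 0, 0], [0, 0, 0, 0, 0, 0]]]
end [ 520.3 -340.6  220.2] n 8
```

{"fn": "servo_tool", "kwargs": {"deltas": [[[-21,46,1,0,0,4.3],[-18,47,1,0,0,4.3],[-14,48,2,0,0,4.3],[-10,50,1,0,0,4.3],[-6,50,1,0,0,4.3],[0,20,0,0,0,0],[0,0,0,0,0,0],[0,0,0,0,0,0]]], "grip": 100}}

```text
time_s: 31.9
position: [0.5123, -0.3573, 0.2112]
tool_rot: [-3.107, 0.462, 0.004]
force: [0.0, -0.1, -0.6]
width: 0.0567
grip_force: 0.0
```

```bash
python3 - <<'E'
from h import *
import pickle
st(); c=snap("wrist"); cv2.imwrite("pics/w6.png",cv2.resize(c["img"][:,:,::-1],(800,600)))
pickle.dump({k:c[k] for k in("img","mtx","dist_coeffs","Rm","p")},open("w6.pkl","wb"))
H=hsv(c); h,s,v=H[...,0],H[...,1],H[...,2]
for b in blobs((h>105)&(h<125)&(s>140)&(v>40),200): print(rect(c,b,.025),b.mean(0).round(),len(b))
t=snap("top"); H=hsv(t); h,s,v=H[...,0],H[...,1],H[...,2]
for b in blobs((h>105)&(h<125)&(s>140)&(v>40),60): print(rect(t,b,.03),b.mean(0).round(),len(b))
E
```

```text
t 31.9 p [ 512.3 -357.3  211.2] yaw -16.9 zax [-0.003  0.001 -1.   ] F [ 0.  -0.1 -0.6] w 56.7 g 0.0 q6 [-0.79  0.41  1.37 -0.    1.36  1.08]
[ 579.9 -380.6   93.5   23.   -16.3] [284. 111.] 2155
[ 416.8 -349.7   89.6   23.9  -16.8] [300. 269.] 1491
[ 607.7 -384.1   37.1   30.6   -2.5] [419. 181.] 113
[438.9 -29.1  89.5  29.7 -78.4] [305. 239.] 282
```

View pics/w6.png

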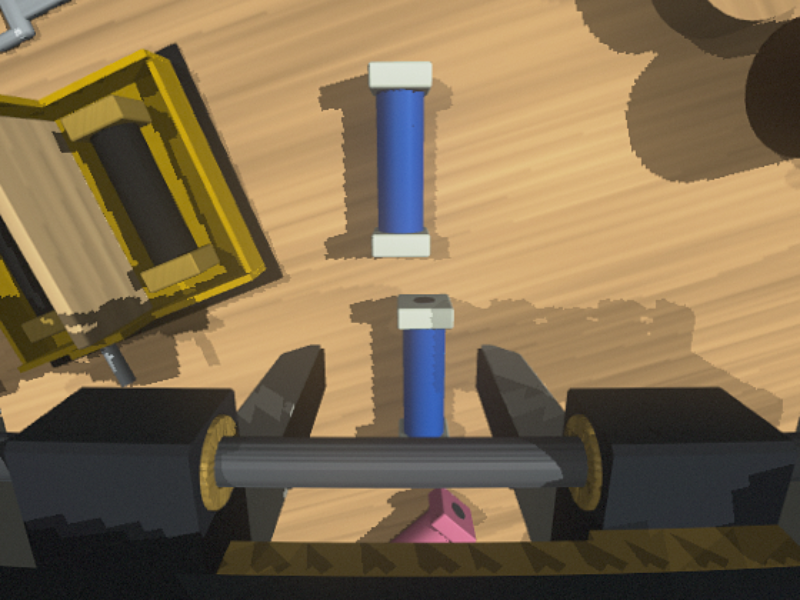

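```bash
python3 - <<'E'
from h import *
import pickle
c=pickle.load(open("w6.pkl","rb")); s=800/560
fit(c,[((369,63),(62,20,40)),((431,63),(62,-20,40)),((370,88),(46,20,40)),((431,88),(46,-20,40)),((373,235),(-46,20,40)),((430,235),(-46,-20,40)),((373,257),(-62,20,40)),((430,257),(-62,-20,40))],[.582,-.378,-.29],s)
fit(c,[((398,308),(62,20,40)),((453,308),(62,-20,40)),((399,329),(46,20,40)),((453,329),(46,-20,40)),((398,297),(62,20,20)),((449,297),(62,-20,20))],[.422,-.348,-.29],s)
plan((580.5,-378.5,60,-16.6),(580.5,-378.5,22,-16.6))
E
```

```text
fit [ 580. -378.] -16.51
[[-0.7, -0.8], [1.1, -1.1], [-1.0, 0.8], [0.9, 0.5], [-0.9, -0.2], [0.7, -0.5], [-0.6, 0.8], [0.6, 0.5]]
fit [ 422.6 -348.7] -16.6
[[-0.6, -0.5], [0.8, -0.7], [-1.2, -0.2], [0.4, -0.4], [-0.5, 1.6], [1.5, 1.4]]
[[[18, 0, 38, 0, 0, -0.1], [18, 0, 37, 0, 0.1, 0], [18, 1, 38, 0, 0, -0.1], [18, 0, 38, 0, 0.1, -0.1], [0, 0, 38, 0, 0, 0], [0, 0, 0, 0, 0, 0], [0, 0, 0, 0, 0, 0], [0, 0, 0, 0, 0, 0]]]
end [ 580.9 -378.7   22. ] n 8
```

{"fn": "servo_tool", "kwargs": {"deltas": [[[18,0,38,0,0,-0.1],[18,0,37,0,0.1,0],[18,1,38,0,0,-0.1],[17,0,36,0,0.1,0],[0,0,24,0,0,0],[0,0,12,0,0,0],[0,0,4,0,0,0],[0,0,0,0,0,0]]]}}

```text
time_s: 33.0
position: [0.5795, -0.3804, 0.0227]
tool_rot: [3.107, -0.459, 0.002]
force: [0.2, 1.2, -0.5]
width: 0.0564
grip_force: 0.0
```

{"fn": "servo_tool", "kwargs": {"deltas": [[[0,0,0,0,0,0],[0,0,0,0,0,0],[0,0,0,0,0,0],[0,0,0,0,0,0],[0,0,0,0,0,0],[0,0,0,0,0,0],[0,0,0,0,0,0],[0,0,0,0,0,0]]], "grip": 255}}

```text
time_s: 34.0
position: [0.5794, -0.3801, 0.0224]
tool_rot: [3.108, -0.459, 0.002]
force: [1.0, 2.8, 5.9]
width: 0.0313
grip_force: 30.0
```

```bash
python3 - <<'E'
from h import *
s0=st(); s=telemetry.state(); p=np.array(s["position"])*1000
plan((p[0],p[1],170,-16.6),F(-25,-70,170,-11.5),start=(*p,-16.7),step=50)
E
```

```text
t 34.0 p [ 579.4 -380.1   22.4] yaw -16.8 zax [ 0.001 -0.    -1.   ] F [1.  2.8 5.9] w 31.3 g 30.0 q6 [-0.74  0.69  1.39  0.    1.07  1.12]
[[[0, 0, -49, 0, 0, 0], [0, 0, -49, 0, 0, -0.1], [0, 0, -50, 0, 0, 0], [-15, -44, 0, -0.2, -1.3, -1.6], [-14, -45, 0, -0.1, -1.2, -1.6], [-13, -45, 1, -0.2, -1.3, -1.6], [-12, -45, 0, -0.1, -1.3, -1.6], [-10, -46, 1, -0.2, -1.3, -1.6]]]
[[[-9, -46, 1, -0.2, -1.2, -1.6], [-7, -46, 1, -0.1, -1.3, -1.6], [-7, -46, 0, -0.2, -1.3, -1.6], [-5, -47, 1, -0.1, -1.2, -1.6], [0, 0, 0, 0, 0, 0], [0, 0, 0, 0, 0, 0], [0, 0, 0, 0, 0, 0], [0, 0, 0, 0, 0, 0]]]
end [561.1  40.8 170.3] n 16
```

{"fn": "servo_tool", "kwargs": {"deltas": [[[0,0,-30,0,0,0],[0,0,-50,0,0,0],[0,0,-45,0,0,0],[-12,-34,-22,-0.2,-1.3,-1.6],[-14,-45,0,-0.1,-1.2,-1.6],[-13,-45,1,-0.2,-1.3,-1.6],[-12,-45,0,-0.1,-1.3,-1.6],[-10,-46,1,-0.2,-1.3,-1.6]]]}}

```text
time_s: 35.0
position: [0.569, -0.1558, 0.1676]
tool_rot: [-3.125, 0.24, 0.179]
force: [-0.0, -0.5, -2.1]
width: 0.031
grip_force: 30.0
```

{"fn": "servo_tool", "kwargs": {"deltas": [[[-9,-46,1,-0.2,-1.2,-1.6],[-7,-46,1,-0.1,-1.3,-1.6],[-7,-46,0,-0.2,-1.3,-1.6],[-5,-40,1,-0.1,-1.2,-1.6],[-3,-16,0,0,0,0],[0,0,0,0,0,0],[0,0,0,0,0,0],[0,0,0,0,0,0]]]}}

```text
time_s: 36.0
position: [0.5597, 0.0379, 0.169]
tool_rot: [-3.121, 0.068, 0.312]
force: [0.5, 0.7, -2.6]
width: 0.0315
grip_force: 30.0
```

```bash
python3 - <<'E'
from h import *
st(); plan(F(-28,-70,60,-11.5),F(-28,-70,48,-11.5),step=30,rot=5)
E
```

```text
t 36.0 p [559.7  37.9 169. ] yaw -2.5 zax [-0.198  0.009 -0.98 ] F [ 0.5  0.7 -2.6] w 31.5 g 30.0 q6 [-0.12  0.45  1.43 -0.02  1.46  1.5 ]
[[[5, -1, 27, 0, 0, -0.1], [5, 0, 27, 0, 0, 0], [5, -1, 26, 0, -0.1, -0.1], [5, -1, 27, -0.1, 0, -0.1], [3, 0, 12, 0, 0, 0], [0, 0, 0, 0, 0, 0], [0, 0, 0, 0, 0, 0], [0, 0, 0, 0, 0, 0]]]
end [558.7  40.9  47.8] n 8
```

{"fn": "servo_tool", "kwargs": {"deltas": [[[4,-1,27,0,0,0],[5,-1,27,0,0,-0.1],[5,-1,26,0,-0.1,-0.1],[5,0,25,0,0,0],[3,0,12,0,0,0],[0,0,0,0,0,0],[0,0,0,0,0,0],[0,0,0,0,0,0]]]}}

```text
time_s: 37.0
position: [0.5587, 0.0424, 0.0511]
tool_rot: [-3.121, 0.059, 0.312]
force: [0.1, 0.6, -2.8]
width: 0.0314
grip_force: 30.0
```

```bash
python3 - <<'E'
from h import *
st(); c=snap("wrist"); cv2.imwrite("pics/w7.png",cv2.resize(c["img"][:,:,::-1],(800,600)))
plan(F(10.5,-70,47.5,-11.5),step=8,rot=3)
plan(F(10.5,-70,34.5),start=F(10.5,-70,47.5,-11.5),step=8,rot=3)
E
```

```text
t 37.0 p [558.7  42.4  51.1] yaw -2.2 zax [-0.198  0.008 -0.98 ] F [ 0.1  0.6 -2.8] w 31.4 g 30.0 q6 [-0.11  0.57  1.55 -0.02  1.22  1.5 ]
[[[8, 0, -1, 0, 0, 0], [7, 1, -1, 0, 0, 0], [8, 0, -1, 0, 0, 0], [8, 0, 0, 0, -0.1, 0], [7, 1, -1, -0.1, 0, 0], [0, 0, 0, 0, 0, 0], [0, 0, 0, 0, 0, 0], [0, 0, 0, 0, 0, 0]]]
end [596.5  39.   47.3] n 8
[[[1, 0, 3, 0, 2.9, 0], [0, 0, 3, 0, 2.9, 0], [0, 0, 4, 0, 2.8, 0], [1, 0, 3, 0, 2.9, 0], [0, 0, 0, 0, 0, 0], [0, 0, 0, 0, 0, 0], [0, 0, 0, 0, 0, 0], [0, 0, 0, 0, 0, 0]]]
end [597.2  39.1  34.4] n 8
```

View pics/w7.png

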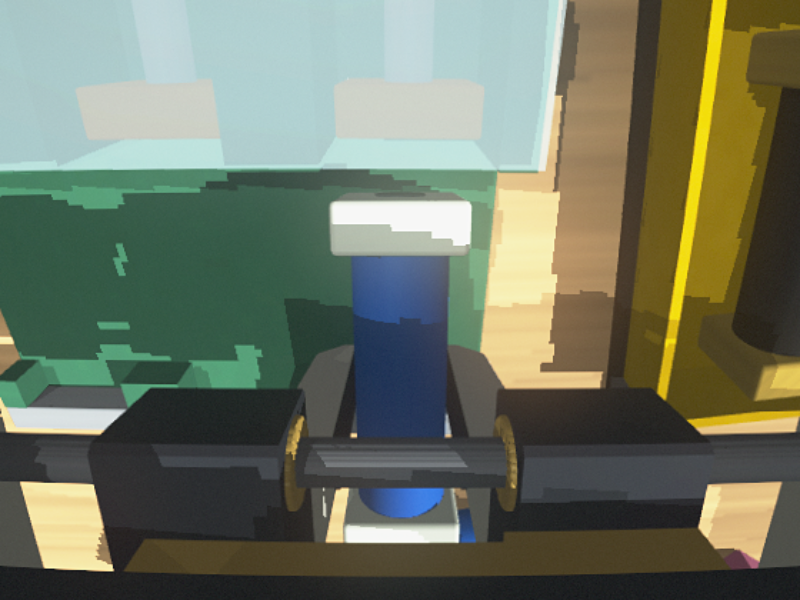

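{"fn": "servo_tool", "kwargs": {"deltas": [[[0,2,3,0,0,0],[7,0,-1,0,0,0],[8,0,-1,0,0,0],[8,0,-1,0,0,0],[8,0,-2,0,0,0],[7,0,-2,0,0,0],[0,0,0,0,0,0],[0,0,0,0,0,0]]]}}

```text
time_s: 38.05
position: [0.5939, 0.0392, 0.0455]
tool_rot: [-3.119, 0.059, 0.324]
force: [-6.1, -0.9, -1.1]
width: 0.0314
grip_force: 30.0
```

```bash
python3 - <<'E'
from h import *
st(); c=snap("wrist"); cv2.imwrite("pics/w8.png",cv2.resize(c["img"][:,:,::-1],(800,600)))
print(F(10.5,-70,47.5))
plan(F(10.5,-70,47,-11.5),F(10.5,-70,34.5),step=8,rot=3)
E
```

```text
t 38.05 p [593.9  39.2  45.5] yaw -2.2 zax [-0.205  0.009 -0.979] F [-6.1 -0.9 -1.1] w 31.4 g 30.0 q6 [-0.11  0.63  1.45 -0.01  1.26  1.5 ]
(np.float64(596.8051139861851), np.float64(39.14852385583757), 47.5, -2.2, 0)
[[[2, 0, -2, -0.1, 0.3, 0], [1, 0, 3, 0, 2.9, 0], [0, 0, 3, 0, 2.9, 0], [1, 0, 3, 0, 2.9, 0], [0, 0, 3, 0, 2.8, 0], [0, 0, 0, 0, 0, 0], [0, 0, 0, 0, 0, 0], [0, 0, 0, 0, 0, 0]]]
end [596.8  39.1  34.9] n 8
```

{"fn": "servo_tool", "kwargs": {"deltas": [[[3,0,-1,0,0,0],[0,0,0,0,0,0],[1,0,3,0,2.9,0],[0,0,3,0,2.9,0],[1,0,3,0,2.9,0],[0,0,3,0,2.8,0],[0,0,0,0,0,0],[0,0,0,0,0,0]]]}}

```text
time_s: 39.1
position: [0.5955, 0.0395, 0.0343]
tool_rot: [-3.139, 0.059, 0.015]
force: [-12.5, -0.1, 8.1]
width: 0.0311
grip_force: 30.0
```

```bash
python3 - <<'E'
from h import *
st(); c=snap("wrist"); cv2.imwrite("pics/w8.png",cv2.resize(c["img"][:,:,::-1],(800,600)))
plan(F(0,-70,34))
E
```

```text
t 39.1 p [595.5  39.5  34.3] yaw -2.1 zax [-0.009  0.002 -1.   ] F [-12.5  -0.1   8.1] w 31.1 g 30.0 q6 [-0.12  0.54  1.64  0.    0.97  1.49]
[[[-9, 0, 0, -0.1, 0.5, 0], [0, 0, 0, 0, 0, 0], [0, 0, 0, 0, 0, 0], [0, 0, 0, 0, 0, 0], [0, 0, 0, 0, 0, 0], [0, 0, 0, 0, 0, 0], [0, 0, 0, 0, 0, 0], [0, 0, 0, 0, 0, 0]]]
end [586.6  39.8  34.4] n 8
```

View pics/w8.png

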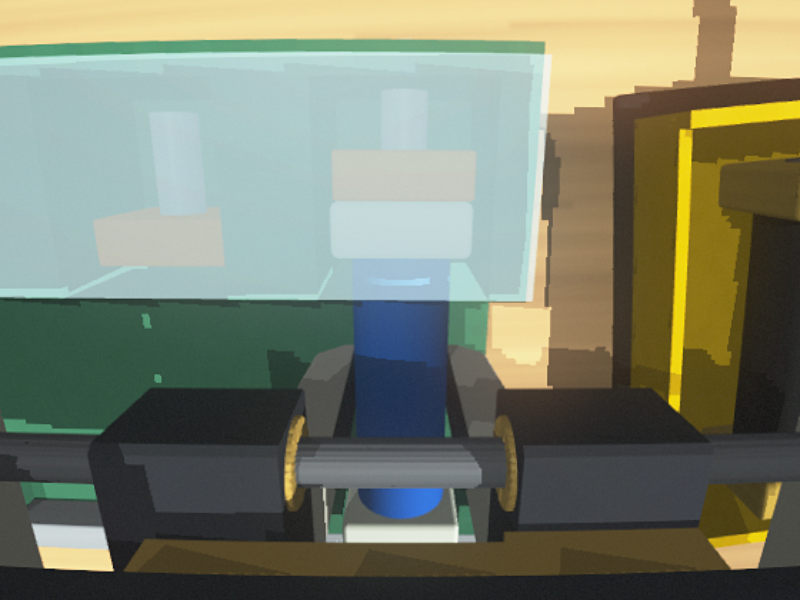

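The new roller lies level in bay 0 with its far block against the shoe, at (400,230). Next I'll let it back to the sill and release it.

{"fn": "servo_tool", "kwargs": {"deltas": [[[-3,0,0,0,0.5,0],[-3,0,0,0,0,0],[-3,0,0,0,0,0],[0,0,0,0,0,0],[0,0,0,0,0,0],[0,0,0,0,0,0],[0,0,0,0,0,0],[0,0,0,0,0,0]]]}}

```text
time_s: 40.15
position: [0.5899, 0.0397, 0.0343]
tool_rot: [-3.139, 0.06, -0.01]
force: [-5.0, 2.8, 0.8]
width: 0.0314
grip_force: 30.0
```

{"fn": "servo_tool", "kwargs": {"deltas": [[[0,0,0,0,0,0],[0,0,0,0,0,0],[0,0,0,0,0,0],[0,0,0,0,0,0],[0,0,-20,0,0,0],[0,0,-40,0,0,0],[0,0,-40,0,0,0],[0,0,-40,0,0,0]]], "grip": 112}}

```text
time_s: 41.15
position: [0.5893, 0.0391, 0.1758]
tool_rot: [-3.14, 0.06, -0.013]
force: [0.4, -0.3, -0.9]
width: 0.0525
grip_force: 0.0
```

```bash
python3 - <<'E'
from h import *
st(); c=snap("wrist"); cv2.imwrite("pics/w9.png",cv2.resize(c["img"][:,:,::-1],(800,600)))
for x in(-46,-62):
  for y in(-50,-90): print((px(c,np.array(F(x,y,52)[:3])/1000)*800/560).round(0).tolist(),end=" ")
plan((365,-331.5,200,-16.6),step=55)
E
```

```text
t 41.15 p [589.3  39.1 175.8] yaw -2.2 zax [ 0.008  0.001 -1.   ] F [ 0.4 -0.3 -0.9] w 52.5 g 0.0 q6 [-0.12  0.37  1.52  0.    1.24  1.48]
[[368.0, 367.0]] [[433.0, 367.0]] [[369.0, 390.0]] [[432.0, 391.0]] [[[-27, 47, -3, 0, -0.1, 1.8], [-25, 48, -2, 0, -0.2, 1.8], [-23, 49, -3, -0.1, -0.1, 1.8], [-22, 50, -3, 0, -0.1, 1.8], [-21, 50, -2, 0, -0.1, 1.8], [-19, 51, -2, 0, -0.2, 1.8], [-17, 52, -3, 0, -0.1, 1.8], [-15, 52, -2, 0, -0.1, 1.8]]]
end [ 365.4 -331.9  199.9] n 8
```

View pics/w9.png

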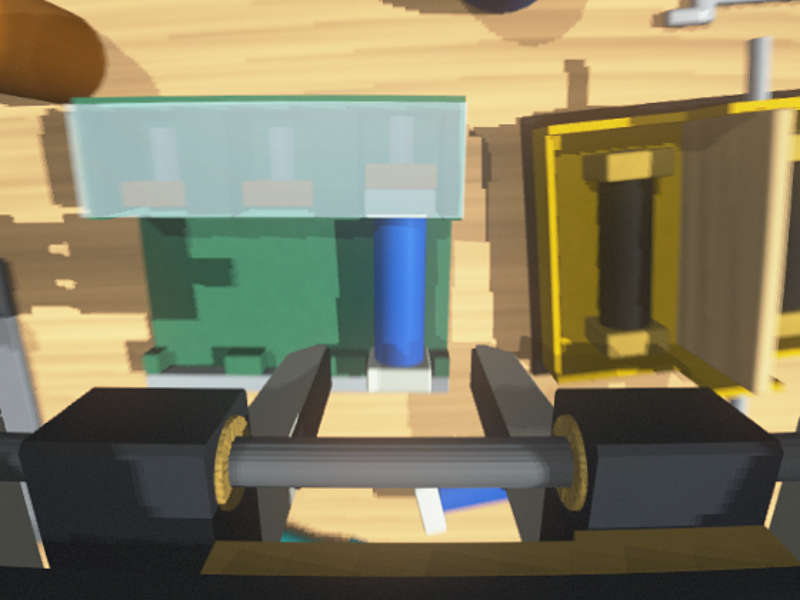

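Bay 0's near block (368–432, 366–391) matches the seated prediction, so the roller is flat and fully home. Next is roller B.

{"fn": "servo_tool", "kwargs": {"deltas": [[[-20,32,-8,0,0,1.8],[-25,48,-6,0,-0.2,1.8],[-23,49,-3,0,-0.1,1.8],[-22,50,-3,0,-0.1,1.8],[-21,50,0,0,-0.1,1.8],[-19,51,0,0,-0.1,1.8],[-17,52,0,0,-0.1,1.8],[-15,45,0,0,-0.1,1.8]]], "grip": 100}}

```text
time_s: 42.2
position: [0.3707, -0.3119, 0.1936]
tool_rot: [-3.107, 0.456, 0.008]
force: [1.3, -0.0, -0.2]
width: 0.0566
grip_force: 0.0
```

{"fn": "servo_tool", "kwargs": {"deltas": [[[-6,22,0,0,0,0],[0,0,0,0,0,0],[0,0,0,0,0,0],[0,0,0,0,0,0],[0,0,0,0,0,0],[0,0,0,0,0,0],[0,0,0,0,0,0],[0,0,0,0,0,0]]]}}

```text
time_s: 43.2
position: [0.3599, -0.3294, 0.1935]
tool_rot: [-3.107, 0.452, 0.009]
force: [0.1, -0.7, -0.8]
width: 0.0563
grip_force: 0.0
```

```bash
python3 - <<'E'
from h import *
st()
for n in("wrist","top"):
    c=snap(n,"b_"+n); H=hsv(c); h,s,v=H[...,0],H[...,1],H[...,2]
    for b in blobs((h>105)&(h<125)&(s>140)&(v>40),60): print(n,rect(c,b,.025),b.mean(0).round(),len(b))
    for b in blobs((s<60)&(v>140),40): print(w(c,b.mean(0),.035)[0].round(4),b.mean(0).round(),len(b))
E
```

```text
t 43.2 p [ 359.9 -329.4  193.5] yaw -16.6 zax [-0.006  0.003 -1.   ] F [ 0.1 -0.7 -0.8] w 56.3 g 0.0 q6 [-0.97  0.18  1.73 -0.    1.23  0.89]
wrist [ 421.  -351.4   93.9   23.1  -15.8] [285. 118.] 2420
wrist [433.1 -59.5  21.5  10.7 -29.6] [  3. 197.] 122
[ 0.475  -0.3643  0.035 ] [281.  55.] 875
[ 0.5256 -0.134   0.035 ] [19. 80.] 328
[ 0.4467 -0.0921  0.035 ] [ 19. 176.] 1288
[ 0.3697 -0.3331  0.035 ] [281. 181.] 699
top [591.5  40.   89.7  30.8  -1.6] [281. 191.] 278
top [ 436.  -351.5   66.9   28.8  -16.4] [410. 237.] 205
top [439.2 -28.9  88.9  29.4 -80.4] [305. 239.] 250
[ 0.7936 -0.028   0.035 ] [301. 124.] 363
[0.7606 0.2643 0.035 ] [207. 138.] 56
[0.5342 0.0429 0.035 ] [281. 209.] 59
[ 0.4755 -0.3645  0.035 ] [415. 224.] 57
[ 0.4489 -0.0814  0.035 ] [322. 236.] 58
```

```bash
python3 - <<'E'
from h import *
plan((422.5,-349,60,-16.5),(422.5,-349,22,-16.5))
E
```

```text
[[[22, 0, 44, 0, 0.1, 0], [22, 1, 45, -0.1, 0.1, -0.1], [22, 0, 44, 0, 0.2, 0], [0, 0, 38, 0, 0, 0], [0, 0, 0, 0, 0, 0], [0, 0, 0, 0, 0, 0], [0, 0, 0, 0, 0, 0], [0, 0, 0, 0, 0, 0]]]
end [ 422.3 -349.    22.1] n 8
```

{"fn": "servo_tool", "kwargs": {"deltas": [[[22,0,44,0,0.1,0],[22,1,45,0,0.1,-0.1],[22,0,40,0,0.2,0],[0,0,24,0,0,0],[0,0,12,0,0,0],[0,0,6,0,0,0],[0,0,0,0,0,0],[0,0,0,0,0,0]]]}}

```text
time_s: 44.3
position: [0.4227, -0.3495, 0.0232]
tool_rot: [3.109, -0.451, 0.004]
force: [0.1, -0.2, 0.8]
width: 0.0566
grip_force: 0.0
```

{"fn": "servo_tool", "kwargs": {"deltas": [[[0,0,0,0,0,0],[0,0,0,0,0,0],[0,0,0,0,0,0],[0,0,0,0,0,0],[0,0,0,0,0,0],[0,0,0,0,0,0],[0,0,0,0,0,0],[0,0,0,0,0,0]]], "grip": 255}}

```text
time_s: 45.3
position: [0.4224, -0.3489, 0.0224]
tool_rot: [-3.108, 0.45, -0.002]
force: [-1.4, 1.5, 6.2]
width: 0.0313
grip_force: 30.0
```

```bash
python3 - <<'E'
from h import *
st(); s=telemetry.state(); p=np.array(s["position"])*1000
plan((p[0],p[1],170,-16.6),F(-28,0,170,-11.5),start=(*p,-16.5),step=52)
E
```

```text
t 45.3 p [ 422.4 -348.9   22.4] yaw -16.5 zax [ 0.001  0.001 -1.   ] F [-1.4  1.5  6.2] w 31.3 g 30.0 q6 [-0.9   0.48  1.78  0.    0.87  0.96]
[[[0, 0, -49, 0, 0, 0], [0, 0, -49, 0, 0, 0.1], [0, 0, -50, 0, 0, 0], [0, -48, 0, -0.1, -1.1, -1.4], [1, -48, 0, -0.2, -1.2, -1.5], [3, -48, 0, -0.1, -1.1, -1.4], [4, -48, -1, -0.2, -1.2, -1.4], [5, -47, 0, -0.1, -1.1, -1.5]]]
[[[6, -48, -1, -0.2, -1.2, -1.4], [7, -47, -1, -0.1, -1.1, -1.4], [9, -48, -2, -0.2, -1.2, -1.5], [9, -47, -2, -0.1, -1.1, -1.4], [11, -46, -2, -0.1, -1.1, -1.5], [0, 0, 0, 0, 0, 0], [0, 0, 0, 0, 0, 0], [0, 0, 0, 0, 0, 0]]]
end [561.2 110.1 170.4] n 16
```

{"fn": "servo_tool", "kwargs": {"deltas": [[[0,0,-30,0,0,0],[0,0,-50,0,0,0],[0,0,-45,0,0,0],[0,-36,-22,-0.1,-1.1,-1.4],[1,-48,0,-0.2,-1.2,-1.5],[3,-48,0,-0.1,-1.1,-1.4],[4,-48,-1,-0.2,-1.2,-1.4],[5,-47,0,-0.1,-1.1,-1.5]]]}}

```text
time_s: 46.3
position: [0.4877, -0.1295, 0.168]
tool_rot: [-3.124, 0.252, 0.158]
force: [0.6, 0.2, -2.9]
width: 0.0314
grip_force: 30.0
```

{"fn": "servo_tool", "kwargs": {"deltas": [[[6,-48,-1,-0.2,-1.2,-1.4],[7,-47,-1,-0.1,-1.1,-1.4],[9,-48,-2,-0.2,-1.2,-1.5],[9,-47,-2,-0.1,-1.1,-1.4],[11,-40,-2,-0.1,-1.1,-1.5],[0,-12,0,0,0,0],[0,0,0,0,0,0],[0,0,0,0,0,0]]]}}

```text
time_s: 47.3
position: [0.5563, 0.1036, 0.1695]
tool_rot: [-3.12, 0.057, 0.313]
force: [0.6, 0.2, -3.6]
width: 0.031
grip_force: 30.0
```

```bash
python3 - <<'E'
from h import *
st(); plan(F(-28,0,60,-11.5),F(-28,0,49,-11.5),step=30,rot=5)
E
```

```text
t 47.3 p [556.3 103.6 169.5] yaw -2.1 zax [-0.198  0.009 -0.98 ] F [ 0.6  0.2 -3.6] w 31.0 g 30.0 q6 [-0.02  0.46  1.42  0.01  1.46  1.59]
[[[7, -2, 27, 0, 0, 0], [6, -2, 26, 0, 0, 0.1], [7, -1, 27, 0, 0, 0], [6, -2, 26, -0.1, -0.1, 0], [2, 0, 11, 0, 0, 0], [0, 0, 0, 0, 0, 0], [0, 0, 0, 0, 0, 0], [0, 0, 0, 0, 0, 0]]]
end [560.8 110.5  49.3] n 8
```

{"fn": "servo_tool", "kwargs": {"deltas": [[[6,-2,27,0,0,0],[6,-2,26,0,0,0],[7,-1,27,0,0,0],[6,-1,25,0,0,0],[2,0,11,0,0,0],[0,0,0,0,0,0],[0,0,0,0,0,0],[0,0,0,0,0,0]]]}}

```text
time_s: 48.3
position: [0.5612, 0.1108, 0.052]
tool_rot: [-3.12, 0.055, 0.308]
force: [0.4, -0.3, -2.5]
width: 0.0314
grip_force: 30.0
```

```bash
python3 - <<'E'
from h import *
st(); c=snap("wrist","w10"); print(F(-28,0,49,0))
H=hsv(c); h,s,v=H[...,0],H[...,1],H[...,2]
# white far block and washed-out shoe column extents
for name,(r0,r1),m in(("white",(130,180),(s<60)&(v>120)),("shoe",(60,96),(h<18)&(s>15)&(s<90))):
    mm=np.zeros_like(m); mm[r0:r1,180:380]=m[r0:r1,180:380]
    for b in blobs(mm,150): print(name,b.min(0),b.max(0),b.mean(0).round(1),len(b))
plan(F(10,0,46,-11.5),step=8,rot=3)
E
```

```text
t 48.3 p [561.2 110.8  52. ] yaw -2.0 zax [-0.195  0.009 -0.981] F [ 0.4 -0.3 -2.5] w 31.4 g 30.0 q6 [-0.01  0.58  1.52  0.01  1.23  1.6 ]
(np.float64(561.0206383405026), np.float64(110.57485865445057), 49, -2.2, 0)
white [230 136] [330 179] [280.9 159.2] 3978
[[[8, 0, 0, 0, 0, 0], [7, 0, -1, 0, -0.1, 0.1], [8, 0, 0, -0.1, 0, 0], [8, 0, 0, 0, -0.1, 0], [7, 0, -1, 0, 0, 0.1], [0, 0, 0, 0, 0, 0], [0, 0, 0, 0, 0, 0], [0, 0, 0, 0, 0, 0]]]
end [598.7 109.5  46.3] n 8
```

{"fn": "servo_tool", "kwargs": {"deltas": [[[0,1,4,0,0,0],[8,0,-1,0,0,0],[8,0,-1,0,0,0],[8,0,-1,0,0,0],[8,0,-1,0,0,0],[7,0,-1,0,0,0],[3,0,-1,0,0,0],[0,0,0,0,0,0]]]}}

```text
time_s: 49.35
position: [0.5989, 0.1087, 0.0436]
tool_rot: [-3.119, 0.055, 0.324]
force: [-9.5, -0.6, -0.5]
width: 0.0311
grip_force: 30.0
```

```bash
python3 - <<'E'
from h import *
st();  print(F(0,0,0))
plan(F(10,0,34.5),step=8,rot=3)
E
```

```text
t 49.35 p [598.9 108.7  43.6] yaw -2.0 zax [-0.206  0.009 -0.979] F [-9.5 -0.6 -0.5] w 31.1 g 30.0 q6 [-0.01  0.65  1.42  0.01  1.28  1.59]
(np.float64(589.0), np.float64(109.5), 0, -2.2, 0)
[[[0, 0, 2, 0, 3, 0], [1, 0, 2, -0.1, 2.9, 0.1], [0, 0, 3, 0, 3, 0], [0, 0, 2, 0, 3, 0.1], [0, 0, 0, 0, 0, 0], [0, 0, 0, 0, 0, 0], [0, 0, 0, 0, 0, 0], [0, 0, 0, 0, 0, 0]]]
end [598.7 108.8  34.5] n 8
```

{"fn": "servo_tool", "kwargs": {"deltas": [[[0,0,2,0,3,0],[1,0,2,0,2.9,0],[0,0,3,0,3,0],[1,0,2,0,3,0],[0,0,0,0,0,0],[0,0,0,0,0,0],[0,0,0,0,0,0],[0,0,0,0,0,0]]]}}

```text
time_s: 50.35
position: [0.5982, 0.1089, 0.0343]
tool_rot: [-3.139, 0.056, 0.003]
force: [-12.2, 0.5, 5.3]
width: 0.0309
grip_force: 30.0
```

```bash
python3 - <<'E'
from h import *
st();  plan(F(0,0,34))
E
```

```text
t 50.35 p [598.2 108.9  34.3] yaw -2.0 zax [-0.002  0.002 -1.   ] F [-12.2   0.5   5.3] w 30.9 g 30.0 q6 [-0.    0.55  1.62  0.    0.97  1.6 ]
[[[-9, 0, 0, -0.1, 0.1, 0.2], [0, 0, 0, 0, 0, 0], [0, 0, 0, 0, 0, 0], [0, 0, 0, 0, 0, 0], [0, 0, 0, 0, 0, 0], [0, 0, 0, 0, 0, 0], [0, 0, 0, 0, 0, 0], [0, 0, 0, 0, 0, 0]]]
end [589.2 109.2  34.3] n 8
```

{"fn": "servo_tool", "kwargs": {"deltas": [[[-3,0,0,0,0,0],[-4,0,0,0,0,0],[-4,0,0,0,0,0],[0,0,0,0,0,0],[0,0,0,0,0,0],[0,0,0,0,0,0],[0,0,0,0,0,0],[0,0,0,0,0,0]]]}}

```text
time_s: 51.35
position: [0.591, 0.109, 0.0346]
tool_rot: [-3.139, 0.056, -0.01]
force: [-5.5, 2.1, -5.3]
width: 0.0312
grip_force: 30.0
```

{"fn": "servo_tool", "kwargs": {"deltas": [[[0,0,0,0,0,0],[0,0,0,0,0,0],[0,0,0,0,0,0],[0,0,0,0,0,0],[0,0,-20,0,0,0],[0,0,-40,0,0,0],[0,0,-40,0,0,0],[0,0,-40,0,0,0]]], "grip": 112}}

```text
time_s: 52.35
position: [0.5907, 0.1085, 0.1767]
tool_rot: [-3.139, 0.056, -0.015]
force: [-0.6, -0.6, -0.4]
width: 0.0523
grip_force: 0.0
```

```bash
python3 - <<'E'
from h import *
st(); c=snap("wrist","w11"); H=hsv(c); h,s,v=H[...,0],H[...,1],H[...,2]
for x in(-46,-62):
  for y in(20,-20): print(px(c,np.array(F(x,y,52)[:3])/1000).round(0).tolist(),end=" ")
m=np.zeros_like(v,bool); m[235:300,230:340]=((s<45)&(v>140))[235:300,230:340]
print()
for b in blobs(m,80): print(b.min(0),b.max(0),len(b))
for n in("wrist","top"):
    c=snap(n); H=hsv(c); h,s,v=H[...,0],H[...,1],H[...,2]
    for b in blobs((h>105)&(h<125)&(s>140)&(v>40),60): print(n,rect(c,b,.025),b.mean(0).round(),len(b))
    for b in blobs((s<60)&(v>140),40): print(w(c,b.mean(0),.035)[0].round(4),b.mean(0).round(),len(b))
E
```

```text
t 52.35 p [590.7 108.5 176.7] yaw -2.1 zax [ 0.009  0.002 -1.   ] F [-0.6 -0.6 -0.4] w 52.3 g 0.0 q6 [-0.01  0.38  1.5   0.    1.25  1.6 ]
[[257.0, 255.0]] [[302.0, 255.0]] [[258.0, 272.0]] [[302.0, 272.0]] 
[232 255] [328 272] 1254
wrist [584.6 109.3  97.4  32.   -2.2] [281. 202.] 3177
wrist [582.3  38.5  95.6  32.6  -2.6] [357. 201.] 2779
[0.7652 0.3136 0.035 ] [29.  8.] 883
[ 0.7427 -0.1238  0.035 ] [550.  17.] 324
[0.6686 0.1064 0.035 ] [281. 114.] 20747
[0.5392 0.3484 0.035 ] [ 41. 260.] 3037
[0.5273 0.1122 0.035 ] [280. 265.] 1281
[0.5252 0.0189 0.035 ] [376. 264.] 140
[0.531  0.2074 0.035 ] [182. 265.] 123
[0.5197 0.391  0.035 ] [  6. 279.] 69
top [565.7 111.6  34.   24.7  -1.5] [258. 200.] 101
top [560.6  42.4  34.   27.7  -1.6] [281. 200.] 95
top [438.3 -29.   89.1  28.4 -78.4] [305. 240.] 260
[0.761 0.264 0.035] [207. 138.] 49
[0.4284 0.0246 0.035 ] [288. 243.] 47
```

```bash
python3 - <<'E'
from h import *
plan((425,34,200,-78.3),step=55,rot=9.6)
E
```

```text
[[[-21, 10, -3, -0.1, -0.1, 9.5], [-18, 13, -3, -0.1, -0.1, 9.6], [-16, 17, -3, 0, 0, 9.5], [-14, 18, -3, -0.1, -0.1, 9.5], [-9, 21, -3, -0.1, -0.1, 9.6], [-7, 22, -3, -0.1, -0.1, 9.5], [-3, 23, -3, -0.1, 0, 9.5], [1, 22, -2, -0.1, -0.1, 9.6]]]
end [425.2  34.5 199.7] n 8
```

{"fn": "servo_tool", "kwargs": {"deltas": [[[-21,10,-3,-0.1,-0.1,9.5],[-18,13,-3,-0.1,-0.1,9.6],[-16,17,-3,0,0,9.5],[-14,18,-3,-0.1,-0.1,9.5],[-9,21,-3,-0.1,-0.1,9.6],[-7,22,-3,-0.1,-0.1,9.5],[-3,23,-3,-0.1,0,9.5],[1,22,-2,-0.1,-0.1,9.6]]], "grip": 100}}

```text
time_s: 53.5
position: [0.4221, 0.0344, 0.1967]
tool_rot: [2.426, -1.988, -0.01]
force: [0.5, 0.1, -0.0]
width: 0.0565
grip_force: 0.0
```

{"fn": "servo_tool", "kwargs": {"deltas": [[[0,0,0,0,0,0],[0,0,0,0,0,0],[0,0,0,0,0,0],[0,0,0,0,0,0],[0,0,0,0,0,0],[0,0,0,0,0,0],[0,0,0,0,0,0],[0,0,0,0,0,0]]]}}

```text
time_s: 54.5
position: [0.4236, 0.0345, 0.1979]
tool_rot: [2.432, -1.982, -0.007]
force: [-0.8, 0.5, 0.4]
width: 0.0566
grip_force: 0.0
```

```bash
python3 - <<'E'
from h import *
st()
c=snap("wrist","w12"); H=hsv(c); h,s,v=H[...,0],H[...,1],H[...,2]
for b in blobs((h>105)&(h<125)&(s>140)&(v>40),60): print(rect(c,b,.025),b.mean(0).round(),len(b))
for b in blobs((s<60)&(v>140),100): print(w(c,b.mean(0),.035)[0].round(4),b.mean(0).round(),len(b))
E
```

```text
t 54.5 p [423.6  34.5 197.9] yaw -78.3 zax [-0.006 -0.    -1.   ] F [-0.8  0.5  0.4] w 56.6 g 0.0 q6 [-0.18  0.06  1.86 -0.    1.22  2.76]
[435.9 -27.7  93.7  21.6 -78.8] [278. 121.] 1982
[598.6  42.4  97.7  33.7  -2.3] [102. 162.] 3222
[600.3 113.4 100.8  36.   -2.4] [ 95. 229.] 2947
[ 0.4478 -0.0823  0.035 ] [278.  59.] 845
[0.6594 0.041  0.035 ] [ 33. 150.] 111
[0.6819 0.0356 0.035 ] [ 10. 140.] 277
[0.5172 0.0771 0.035 ] [176. 215.] 908
[0.5375 0.044  0.035 ] [159. 178.] 803
[0.4269 0.0248 0.035 ] [277. 181.] 746
[0.6844 0.1051 0.035 ] [  8. 209.] 245
[0.6631 0.1227 0.035 ] [ 29. 229.] 123
[0.5403 0.1143 0.035 ] [149. 245.] 748
[0.4904 0.1358 0.035 ] [195. 273.] 1518
[0.3165 0.1005 0.035 ] [367. 273.] 1611
[0.6802 0.1775 0.035 ] [ 14. 274.] 206
```

```bash
python3 - <<'E'
from h import *
plan((437.3,-28.7,60,-78.8),(437.3,-28.7,22,-78.8))
E
```

```text
[[[22, -1, 46, 0.1, 0, 0.2], [21, 0, 46, 0.1, 0, 0.1], [22, 0, 46, 0.2, 0, 0.2], [0, 0, 38, 0, 0, 0], [0, 0, 0, 0, 0, 0], [0, 0, 0, 0, 0, 0], [0, 0, 0, 0, 0, 0], [0, 0, 0, 0, 0, 0]]]
end [436.9 -29.   21.9] n 8
```

{"fn": "servo_tool", "kwargs": {"deltas": [[[22,-1,46,0.1,0,0.2],[21,0,46,0.1,0,0.1],[22,0,42,0.2,0,0.2],[0,0,24,0,0,0],[0,0,12,0,0,0],[0,0,6,0,0,0],[0,0,0,0,0,0],[0,0,0,0,0,0]]]}}

```text
time_s: 55.55
position: [0.4376, -0.0289, 0.0227]
tool_rot: [-2.426, 1.993, -0.002]
force: [0.9, -0.2, -0.3]
width: 0.0567
grip_force: 0.0
```

{"fn": "servo_tool", "kwargs": {"deltas": [[[0,0,0,0,0,0],[0,0,0,0,0,0],[0,0,0,0,0,0],[0,0,0,0,0,0],[0,0,0,0,0,0],[0,0,0,0,0,0],[0,0,0,0,0,0],[0,0,0,0,0,0]]], "grip": 255}}

```text
time_s: 56.55
position: [0.4373, -0.029, 0.0221]
tool_rot: [-2.426, 1.994, -0.001]
force: [0.8, 1.9, 4.5]
width: 0.0311
grip_force: 30.0
```

```bash
python3 - <<'E'
from h import *
st(); s=telemetry.state(); p=np.array(s["position"])*1000
plan((p[0],p[1],170,-78.8),F(-28,70,170,-11.5),start=(*p,-78.8),step=52,rot=7)
E
```

```text
t 56.55 p [437.3 -29.   22.1] yaw -78.9 zax [ 0.001  0.001 -1.   ] F [0.8 1.9 4.5] w 31.1 g 30.0 q6 [-0.32  0.33  2.05  0.    0.75  2.62]
[[[0, 0, -49, 0, 0, 0], [0, 0, -50, 0, 0, 0], [0, 0, -49, 0, 0, 0], [-15, -14, 0, -0.6, -0.8, -6.4], [-14, -15, 0, -0.7, -0.8, -6.3], [-11, -17, 0, -0.6, -0.8, -6.4], [-10, -18, 0, -0.7, -0.8, -6.3], [-8, -19, 0, -0.6, -0.9, -6.4]]]
[[[-5, -19, 0, -0.6, -0.8, -6.4], [-4, -20, -1, -0.7, -0.8, -6.3], [-1, -21, 0, -0.6, -0.8, -6.4], [1, -20, -1, -0.7, -0.8, -6.3], [3, -20, -1, -0.6, -0.8, -6.4], [6, -20, -1, -0.6, -0.8, -6.4], [8, -18, -2, -0.7, -0.8, -6.3], [0, 0, 0, 0, 0, 0]]]
end [564.1 180.1 170.1] n 16
```

{"fn": "servo_tool", "kwargs": {"deltas": [[[0,0,-35,0,0,0],[0,0,-50,0,0,0],[0,0,-50,0,0,0],[-15,-14,-13,-0.6,-0.8,-6.4],[-14,-15,0,-0.7,-0.8,-6.3],[-11,-17,0,-0.6,-0.8,-6.4],[-10,-18,0,-0.7,-0.8,-6.3],[-8,-19,0,-0.6,-0.9,-6.4]]]}}

```text
time_s: 57.55
position: [0.4888, 0.0591, 0.1686]
tool_rot: [-2.878, 1.246, 0.147]
force: [0.5, 0.3, -3.0]
width: 0.0314
grip_force: 30.0
```

{"fn": "servo_tool", "kwargs": {"deltas": [[[-5,-19,0,-0.6,-0.8,-6.4],[-4,-20,-1,-0.7,-0.8,-6.3],[-1,-21,0,-0.6,-0.8,-6.4],[1,-20,-1,-0.7,-0.8,-6.3],[3,-20,-1,-0.6,-0.8,-6.4],[6,-20,-1,-0.6,-0.8,-6.4],[8,-18,-2,-0.7,-0.8,-6.3],[0,0,0,0,0,0]]]}}

```text
time_s: 58.55
position: [0.5633, 0.1807, 0.1681]
tool_rot: [-3.121, 0.06, 0.318]
force: [0.1, 0.5, -3.6]
width: 0.0312
grip_force: 30.0
```

```bash
python3 - <<'E'
from h import *
st(); print(F(-28,70,49)); plan(F(-28,70,60,-11.5),F(-28,70,49,-11.5),step=30,rot=5)
E
```

```text
t 58.55 p [563.3 180.7 168.1] yaw -2.2 zax [-0.201  0.008 -0.979] F [ 0.1  0.5 -3.6] w 31.2 g 30.0 q6 [0.1  0.5  1.35 0.03 1.49 1.71]
(np.float64(563.707784976629), np.float64(180.52326280319403), 49, -2.2, 0)
[[[6, 0, 26, 0, 0, 0], [5, 0, 27, 0, 0.1, 0], [6, 0, 26, 0, 0, 0], [5, 0, 27, 0, 0, 0], [2, 0, 11, 0, 0, 0], [0, 0, 0, 0, 0, 0], [0, 0, 0, 0, 0, 0], [0, 0, 0, 0, 0, 0]]]
end [563.3 180.6  48.7] n 8
```

{"fn": "servo_tool", "kwargs": {"deltas": [[[6,0,26,0,0,0],[5,0,27,0,0.1,0],[6,0,26,0,0,0],[5,0,27,0,0,0],[2,0,9,0,0,0],[0,0,0,0,0,0],[0,0,0,0,0,0],[0,0,0,0,0,0]]]}}

```text
time_s: 59.55
position: [0.5653, 0.18, 0.0537]
tool_rot: [-3.121, 0.062, 0.307]
force: [0.1, 0.6, -3.1]
width: 0.0312
grip_force: 30.0
```

```bash
python3 - <<'E'
from h import *
st(); plan(F(10,70,46,-11.5),step=8,rot=3)
c=snap("wrist"); cv2.imwrite("pics/w13.png",cv2.resize(c["img"][:,:,::-1],(800,600)))
E
```

```text
t 59.55 p [565.3 180.   53.7] yaw -2.3 zax [-0.194  0.008 -0.981] F [ 0.1  0.6 -3.1] w 31.2 g 30.0 q6 [0.1  0.61 1.47 0.03 1.26 1.7 ]
[[[7, 0, 0, 0, -0.1, 0], [8, 0, 0, 0, 0, 0], [7, 0, 0, 0, -0.1, 0], [8, 0, 0, 0, 0, -0.1], [7, -1, 0, -0.1, -0.1, 0], [0, 0, 0, 0, 0, 0], [0, 0, 0, 0, 0, 0], [0, 0, 0, 0, 0, 0]]]
end [601.6 179.6  46.5] n 8
```

{"fn": "servo_tool", "kwargs": {"deltas": [[[0,0,5,0,0,0],[7,0,-1,0,0,0],[8,0,-1,0,0,0],[8,0,-1,0,0,0],[7,0,-1,0,0,0],[6,0,-1,0,0,0],[3,0,-1,0,0,0],[0,0,0,0,0,0]]]}}

```text
time_s: 60.6
position: [0.6013, 0.1784, 0.0453]
tool_rot: [-3.121, 0.062, 0.317]
force: [-7.2, 0.2, -2.3]
width: 0.0313
grip_force: 30.0
```

```bash
python3 - <<'E'
from h import *
st();  print(F(10,70,0))
plan(F(10,70,34.5),step=8,rot=3)
E
```

```text
t 60.6 p [601.3 178.4  45.3] yaw -2.3 zax [-0.201  0.008 -0.98 ] F [-7.2  0.2 -2.3] w 31.3 g 30.0 q6 [0.1  0.68 1.37 0.03 1.3  1.7 ]
(np.float64(601.6797758002326), np.float64(179.06452605786828), 0, -2.2, 0)
[[[1, 0, 3, 0, 2.9, 0], [0, 0, 2, 0, 2.9, 0], [0, 0, 3, 0, 2.9, 0], [1, -1, 3, 0, 2.9, -0.1], [0, 0, 0, 0, 0, 0], [0, 0, 0, 0, 0, 0], [0, 0, 0, 0, 0, 0], [0, 0, 0, 0, 0, 0]]]
end [602.  179.4  34.2] n 8
```

{"fn": "servo_tool", "kwargs": {"deltas": [[[1,0,3,0,2.9,0],[0,0,2,0,2.9,0],[0,0,3,0,2.9,0],[1,0,3,0,2.9,0],[0,0,0,0,0,0],[0,0,0,0,0,0],[0,0,0,0,0,0],[0,0,0,0,0,0]]]}}

```text
time_s: 61.6
position: [0.6001, 0.1786, 0.0341]
tool_rot: [3.141, -0.062, -0.005]
force: [-9.9, 0.3, 3.3]
width: 0.0311
grip_force: 30.0
```

```bash
python3 - <<'E'
from h import *
st()
E
```

```text
t 61.6 p [600.1 178.6  34.1] yaw -2.3 zax [-0.003  0.    -1.   ] F [-9.9  0.3  3.3] w 31.1 g 30.0 q6 [0.11 0.58 1.57 0.   1.   1.72]
```

{"fn": "servo_tool", "kwargs": {"deltas": [[[-3,0,0,0,0,0],[-4,0,0,0,0,0],[-4,0,0,0,0,0],[0,0,0,0,0,0],[0,0,0,0,0,0],[0,0,0,0,0,0],[0,0,0,0,0,0],[0,0,0,0,0,0]]]}}

```text
time_s: 62.6
position: [0.594, 0.1788, 0.035]
tool_rot: [-3.14, 0.063, -0.011]
force: [5.9, -0.1, -9.2]
width: 0.0313
grip_force: 30.0
```

{"fn": "servo_tool", "kwargs": {"deltas": [[[0,0,0,0,0,0],[0,0,0,0,0,0],[0,0,0,0,0,0],[0,0,0,0,0,0],[0,0,-20,0,0,0],[0,0,-40,0,0,0],[0,0,-50,0,0,0],[0,0,-50,0,0,0]]], "grip": 112}}

```text
time_s: 63.6
position: [0.5916, 0.1787, 0.1961]
tool_rot: [-3.141, 0.062, -0.006]
force: [0.7, 0.2, -0.4]
width: 0.0517
grip_force: 0.0
```

{"fn": "servo_tool", "kwargs": {"deltas": [[[-10,10,-10,0,0,0],[-15,20,-20,0,0,0],[-15,20,-20,0,0,0],[-15,20,-20,0,0,0],[-15,20,-20,0,0,0],[-10,20,-10,0,0,0],[0,10,0,0,0,0],[0,0,0,0,0,0]]]}}

```text
time_s: 64.6
position: [0.5065, 0.0616, 0.2932]
tool_rot: [-3.14, 0.064, -0.005]
force: [0.2, -0.3, -0.3]
width: 0.0526
grip_force: 0.0
```

```bash
python3 - <<'E'
from h import *
st(); c=snap("wrist","w14")
for y in(70,0,-70):
    P=[np.array(F(x,y+d,52)[:3])/1000 for x in(-46,-62) for d in(20,-20)]
    print((px(c,P)*800/560).round(0).tolist())
cv2.imwrite("pics/w14.png",cv2.resize(c["img"][:,:,::-1],(800,600)))
E
```

```text
t 64.6 p [506.5  61.6 293.2] yaw -2.3 zax [ 0.003  0.001 -1.   ] F [ 0.2 -0.3 -0.3] w 52.6 g 0.0 q6 [-0.1   0.15  1.53  0.    1.46  1.51]
[[228.0, 212.0], [277.0, 212.0], [230.0, 232.0], [278.0, 231.0]]
[[313.0, 212.0], [363.0, 211.0], [314.0, 231.0], [363.0, 231.0]]
[[400.0, 211.0], [449.0, 211.0], [400.0, 231.0], [449.0, 231.0]]
```

View pics/w14.png

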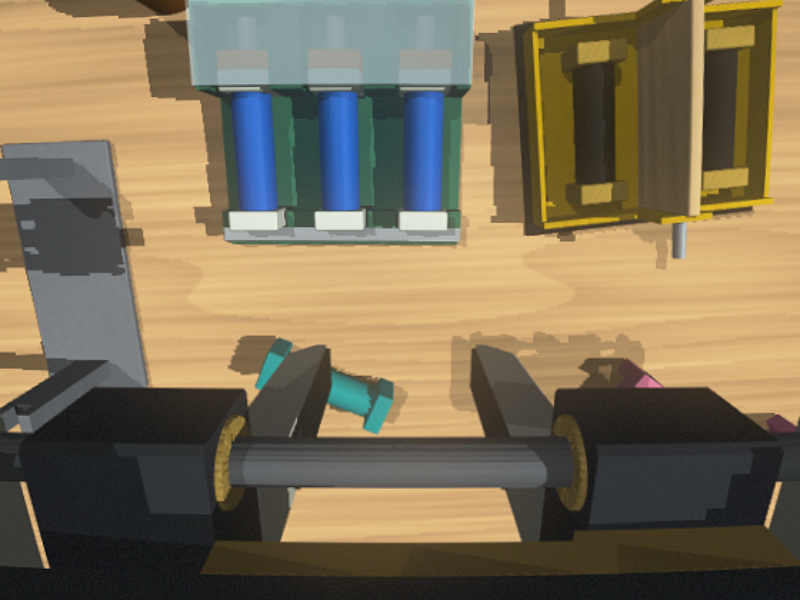

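All three blue rollers sit behind the sill. Their near blocks are at rows 211–231, columns 230–284, 314–366 and 399–447, all matching the seated prediction. Both worn rollers lie in the basket, at (600,125) and (725,110), and the basket is square on the mat.

```bash
python3 -c "
from bench import bot; print(bot.job_done())"
```

```text
the job is handed in; nothing more can be done
None
```

I handed the job in at about 65 s: the basket stands square on the mat with both worn rollers in it, and all three new blue rollers sit flat and home in the frame; I left the bystanders and look-alikes alone (no verdict came back).

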